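# Pack the key cassettes for handover and stack the tote on top

### The job

Lift the shallow tote out of the deep one and stand it on the desk clear of it, then push every key cassette upright and fully home into a slot of the deep tote, any slot, one to each. Then turn the shallow tote round so that it stacks on the deep tote's rim, square and seated, instead of nesting in it, and finally have every hand stamp standing upright in the shallow tote; do not disturb the other things on the desk.

Things in the scene. Friction and masses are not known exactly. Their poses are not given: they have to be found in the camera images.
- base: Lower, deep tote of a stack-and-nest pair: grey plastic, open top, fixed to the desk. Outside 186 (its x) x 138 (its y) x 106 mm high, walls 5, floor 6 thick. Origin: centre of the underside, z up. Inside, three slots side by side along its x, each between upright guides on both long walls (gap 27 mm; the guides stand 26 mm in from the wall and end 50 mm above the desk).
- rim (a point): Centre of the deep tote's mouth (176 x 128 mm), 106 mm above the desk; axes as the deep tote's. Each long wall has two channels cut 40 mm down from the rim, 28 mm wide, centred at x = +60 and x = -30 mm, alike on both sides.
- tote: Upper, shallow tote: grey plastic, 168 (its x) x 120 (its y) x 60 mm high, walls and floor 4 thick, 0.35 kg; starts nested in the deep one. Origin: centre of the underside, z up. A partition 8 mm thick along x at y = 0 leaves two compartments of 160 x 52 mm. Two lugs, 20 mm wide, on each long side at x = +60 and x = -30 mm stick out 12 mm, undersides 6 mm above the tote's underside.
- handle (a point): Handle of the shallow tote, a fin 70 (x) x 12 (y) mm on the middle of the partition, from 56 to 92 mm above the underside; this point is on it, 76 mm above the underside; pinch it across y. If x lies along the deep tote's x the lugs drop into the channels: nested, underside 60 mm over the desk. Half a turn round, the lugs rest on the rim: stacked, 100 mm, bottom 6 mm inside the mouth, 4 mm play.
- slot0 (a point): Slot of the lower tote, centre of its floor (6 mm above the desk, at x = -52 mm in the lower tote); axes as the lower tote's: a cassette's thickness lies along x, its length along y (128 mm between the walls).
- slot1 (a point): Slot of the lower tote, centre of its floor (6 mm above the desk, at x = 0 mm in the lower tote); axes as the lower tote's: a cassette's thickness lies along x, its length along y (128 mm between the walls).
- slot2 (a point): Slot of the lower tote, centre of its floor (6 mm above the desk, at x = 52 mm in the lower tote); axes as the lower tote's: a cassette's thickness lies along x, its length along y (128 mm between the walls).
- cassette0: Key cassette, a flat black plastic case standing on its long narrow edge on the desk (or absent): 24 thick (its x) x 120 long (its y) x 56 mm high, with a paper label on both faces and a grip fin on top, 10 (x) x 50 (y) mm, reaching to 86 mm. Origin: centre of the underside, z up. 0.22 kg; it tips over if pushed sideways.
- cassette1: Key cassette, a flat black plastic case standing on its long narrow edge on the desk (or absent): 24 thick (its x) x 120 long (its y) x 56 mm high, with a paper label on both faces and a grip fin on top, 10 (x) x 50 (y) mm, reaching to 86 mm. Origin: centre of the underside, z up. 0.22 kg; it tips over if pushed sideways.
- cassette2: Key cassette, a flat black plastic case standing on its long narrow edge on the desk (or absent): 24 thick (its x) x 120 long (its y) x 56 mm high, with a paper label on both faces and a grip fin on top, 10 (x) x 50 (y) mm, reaching to 86 mm. Origin: centre of the underside, z up. 0.22 kg; it tips over if pushed sideways.
- stamp0: Office hand stamp standing on the desk (or absent): dark steel base 56 (its x) x 34 (its y) x 36 mm, thin stem, on top a wooden grip bar 16 (x) x 32 (y) mm from 56 to 86 mm height; pinch it across x. Origin: centre of the underside, z up. 0.18 kg.
- stamp1: Office hand stamp standing on the desk (or absent): dark steel base 56 (its x) x 34 (its y) x 36 mm, thin stem, on top a wooden grip bar 16 (x) x 32 (y) mm from 56 to 86 mm height; pinch it across x. Origin: centre of the underside, z up. 0.18 kg.
- mug: White mug, 80 mm across, 90 high; a bystander. Origin: centre of the underside.
- stapler: Stapler, 150 x 34 x 45 mm; a bystander. Origin: centre of the underside.
- tape: Roll of tape lying flat, 90 mm across, 24 high; a bystander. Origin: centre of the underside.
- padlock: Brass padlock standing, 46 x 24 x 75 mm; a bystander. Origin: centre of the underside.
- punch: Hole punch, 120 x 45 x 53 mm; a bystander. Origin: centre of the underside.
- inkpad: Ink pad tin, 110 x 70 x 18 mm; a bystander. Origin: centre of the underside.
Mind the look-alikes: they are no part of the job. What is shaped like the stamp0 but blue or purple is not meant.

How it is judged:
By the outcome, as a careful person would: the job done as asked, in the order asked, and still so for the second after the job is handed in, with the robot touching nothing.
Of cassette0, cassette1, cassette2 only 2 to 3 are there at a start; the rules pass over those that are not, and their reading is None.
Of stamp0, stamp1 only 1 to 2 are there at a start; the rules pass over those that are not, and their reading is None.
At some moment in a run one of tote, stamp0, stamp1 may be knocked a few centimetres aside while the robot is not near it.
It also fails if it takes over 210 s, if anything falls off the work surface, if the arm or the gripper's body presses on something with over 40 N, if the wrist force passes 120 N, or if a joint passes its speed limit or range.

### The arm

A 7-joint arm with a two-finger parallel gripper is mounted at the origin on the work surface. World frame = base frame: x ahead of the robot, y to its left, z up, the work surface at z = 0. Lengths are in m, angles in rad, forces in N, time in s.
With the tool pointing down it reaches from about 0.425 to 0.95 m from the base axis. Payload 16.7 kg.
Tool frame: the origin (TCP) lies midway between the tips of the shut fingers; the grasp point (between the pads) lies behind it (bot.hold_point_z is the z of the grasp point in the tool frame, in m); z points along the fingers, y is the direction in which the jaws open and shut (so a half turn about z gives the same grasp; the last joint's range is limited). The gripper opens to 94 mm and grips with 3 to 60 N. Pads are 16 mm wide; open, the fingers measure 119 mm over their backs; the gripper's body (75 mm by 177 mm) begins 78 mm behind the grasp point.
Start: joints at [-1.379, 0.426, 0.074, 1.606, -0.034, 1.111, -0.067], TCP at [0.226, 0.636, 0.205] pointing down, gripper open.
Joint ranges: [-2.85, 2.85], [-0.5, 2.14], [-1.23, 1.37], [0.21, 2.46], [-1.02, 4.16], [0.16, 2.05], [-2.73, 2.73]. Speed limits (rad/s): [1.89, 1.89, 2.39, 2.39, 3.01, 3.01, 3.01].

### API

Orientations are given as [roll, pitch, yaw] about the fixed x, y, z axes, in that order (R = Rz(yaw) Ry(pitch) Rx(roll)).
In Python, from rig import bot gives the robot as it stands.
- The arm moves only by the tool jog_arm, never from a script. Its argument "increments" is a list of rows, each a list of 3 entries, a list of its own where there are three numbers: the shift along the world's x, y, z in m, then the turn, a rotation vector about the world's x, y, z in rad, then the opening in per cent of the stroke, from 0 (shut) to 100 (fully open). A call has 1 to 8 rows; each row is the pose to reach, as a shift and turn from the pose commanded when the call began; what a row does not reach only later rows make up. A row lasts 1/8 s, in which the tool goes at most 62.5 mm and 10.7 degrees, less where a joint would pass 70% of its speed; a pose out of reach is approached as far as the arm can. A call with a gripper value outside its range is refused whole. The fingers move at their own pace and stop on an object; "grip_force" is the grip in N (left out, the last holds). Time passes only in rows, so rows that repeat a pose let the fingers close. It gives the time, the measured TCP pose, the force and the opening at its end, in the units of the state.
- bot.get_state(): the state, without advancing time (a new reading comes with each control period).
- bot.get_image(name): name is "side" or "top"; returns (picture, depth): 384x512x3 uint8, red, green, blue; 384x512 float32, m along the optical axis (not along the pixel's ray), 0 where there is no reading.
- bot.camera_model(name): a dict with "mtx" (3x3 intrinsics, pixels), "k1" (the pictures are not rectified: a ray, as slopes to the right and down, at radius r is drawn at 1 + k1 r^2 times it, then the intrinsics apply), "eye" and "rotation" of the camera in the world. Camera axes: x right, y up, looking along -z (the intrinsics and any distortion apply to the point x, -y, -z); pixel columns grow to the right and rows downward; lengths in m; the calibration is good to about 2 mm. A picture is of the moment at which its call begins. camera_model takes no time and is no camera call.
- bot.job_done(): hands the job in, once; it reports no verdict.
The state is a dict: "clock": time; "q": joint angles; "dq": joint speeds; "joint_efforts": joint torques, N m; "eef_pos": TCP position; "ee_rot": TCP orientation; "wrist_force": force on the tool from outside, world axes, zero at the start; "ft_torque": the same for the moment, N m; "grip_width": finger opening in m.
Only numpy, scipy, OpenCV 4.12 (cv2) and the standard library are available. Lean on these libraries where they do the work, as an engineer would, in place of code of your own. Each camera call takes 0.05 s, during which the arm holds its last target. There are 200 camera calls.

## Working session

There is one attempt and no reset: what is moved stays moved. The work goes in short steps, Python scripts to look and compute and a tool call to move; the robot and the scene stay as the last step left them, time stands still between calls to the robot, and variables do not carry over. Pictures are saved under pics/ and viewed, about 12 in all and at most 16, crops included, and the job is handed in when it is done.

Besides the shell and the picture viewer there is one more tool, called after "Call:" as name(argument=value, ...), one argument or row to a line, values as JSON. jog_arm: Moves the arm, as the interface text tells. Its arguments: {"type":"object","properties":{"increments":{"type":"array","items":{"type":"array"}},"grip_force":{"type":"number"}},"required":["increments"]}

```bash
ls; mkdir -p pics
cat > h.py <<'E'
import numpy as np, cv2
from rig import bot
def snap(n,tag):
    im,d=bot.get_image(n); cv2.imwrite(f'pics/{tag}.png',im[...,::-1]); np.save(f'pics/{tag}.npy',d); return im,d
def cloud(n,d):
    c=bot.camera_model(n); K=np.array(c['mtx']);R=np.array(c['rotation']);e=np.array(c['eye'])
    h,w=d.shape; u,v=np.meshgrid(np.arange(w),np.arange(h))
    p=cv2.undistortPoints(np.stack([u,v],-1).reshape(-1,1,2).astype(np.float64),K,np.array([c['k1'],0,0,0,0.])).reshape(h,w,2)
    P=np.stack([p[...,0]*d,-p[...,1]*d,-d],-1)
    P=P@R.T+e; P[d<=0]=np.nan
    return P
E
python3 - <<'E'
from h import *
for n in('top','side'):
    im,d=snap(n,n+'0'); c=bot.camera_model(n); print(n,c); P=cloud(n,d); 
    print(np.nanmin(P.reshape(-1,3),0),np.nanmax(P.reshape(-1,3),0))
print(bot.get_state(),bot.hold_point_z)
E
```

```text
pics
top {'mtx': array([[442.57965998,   0.        , 256.29210413],
       [  0.        , 442.57965998, 186.05292187],
       [  0.        ,   0.        ,   1.        ]]), 'k1': 0.014107879175859768, 'eye': array([0.32249592, 0.05605308, 1.6279285 ]), 'rotation': array([ 0.16379947, -0.00823566, -1.54638093])}Traceback (most recent call last):
  File "<stdin>", line 3, in <module>
  File "h.py", line 10, in cloud
    P=P@R.T+e; P[d<=0]=np.nan
      ~~~~~^~
ValueError: operands could not be broadcast together with shapes (384,512) (3,)
```

```bash
sed -i "s/R=np.array(c\['rotation'\])/R=Rot.from_euler('xyz',c['rotation']).as_matrix()/; 1a from scipy.spatial.transform import Rotation as Rot" h.py
python3 - <<'E'
from h import *
for n in('top','side'):
    im,d=snap(n,n+'0'); P=cloud(n,d); print(n,bot.camera_model(n)['eye'])
    print(np.nanmin(P.reshape(-1,3),0),np.nanmax(P.reshape(-1,3),0),[P[r,c].round(3) for r,c in((60,250),(200,200),(200,300),(350,250))])
print(bot.get_state(),bot.hold_point_z)
a=cv2.imread('pics/top0.png');cv2.imwrite('pics/top0b.png',cv2.resize(a,(800,600)))
a=cv2.imread('pics/side0.png');cv2.imwrite('pics/side0b.png',cv2.resize(a,(800,600)))
E
```

```text
top [0.32249592 0.05605308 1.6279285 ]
[-0.31940766 -1.42145862 -0.7793428 ] [1.86140254 1.55583591 0.86149999] [array([ 1.446,  0.1  , -0.753]), array([ 0.535,  0.257, -0.005]), array([ 0.533, -0.106,  0.075]), array([0.073, 0.057, 0.332])]
side [0.23299873 0.88902904 1.03894906]
[-0.25410585 -2.29536668 -0.78443034] [2.11311375 0.82775532 0.84925285] [array([ 1.578, -2.189, -0.757]), array([0.778, 0.082, 0.007]), array([0.448, 0.015, 0.078]), array([0.382, 0.568, 0.189])]
{'clock': 0.15, 'q': array([-1.37946998,  0.4265884 ,  0.07385941,  1.60643489, -0.03409493,
        1.11079574, -0.06709845]), 'dq': array([-0.00083197,  0.00094202, -0.00019488, -0.00055596, -0.00047415,
        0.00063567,  0.00045792]), 'joint_efforts': array([ 4.39631433e-03, -9.36271691e+01,  3.66960078e+00, -4.54416025e+01,
       -4.87363909e-02,  1.81567756e-02,  4.23236759e-05]), 'eef_pos': array([0.22554478, 0.63585541, 0.20494762]), 'ee_rot': array([-3.14062777e+00,  6.74125050e-05,  2.80073598e+00]), 'wrist_force': array([ 0.07089576, -0.17195701, -0.54043243]), 'ft_torque': array([ 0.02721742, -0.02126478, -0.01243448]), 'grip_width': 0.09401036324884345} -0.0188
```

View pics/top0b.png

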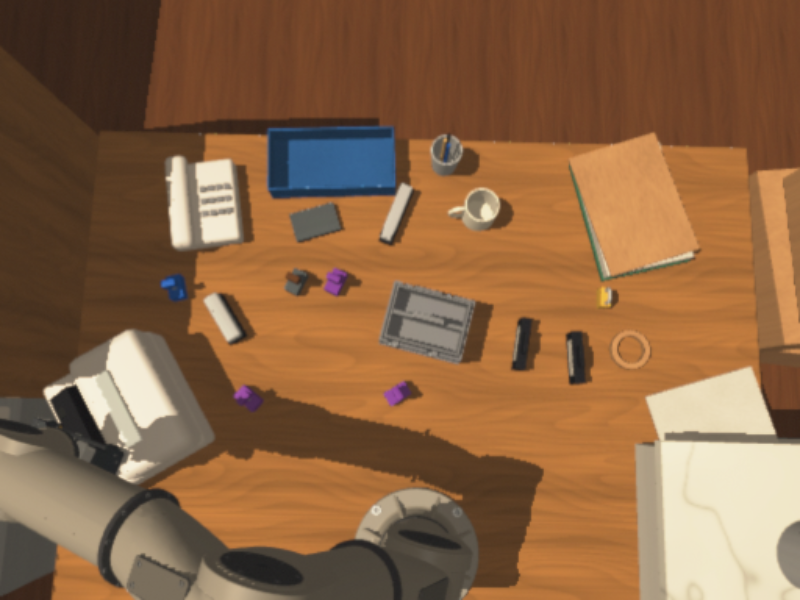

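View pics/side0b.png

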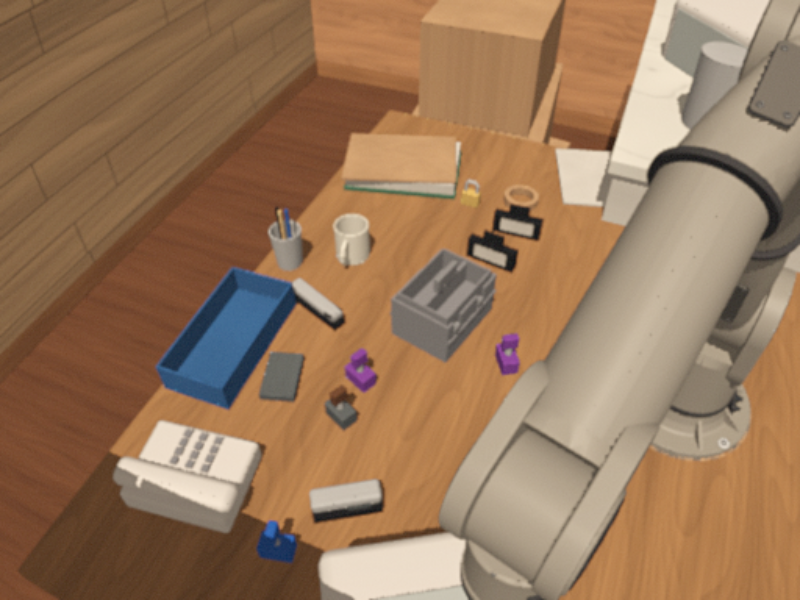

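Top view (800x600 scale): stack at (428,320). Cassettes are at (522,343) and (575,357). The steel and wood stamp is at (297,281). Its look-alikes, rejected for colour, are purple at (336,281), (248,398) and (398,393), and blue at (175,288). The dark inkpad is at (315,222). The side view agrees. The arm may still be hiding something at the lower left.

```bash
cat >> h.py <<'E'
def pts(tag,lo,hi,zlo,zhi):
    """points from saved views in a world box"""
    out={}
    for n in('top','side'):
        P=cloud(n,np.load(f'pics/{n}{tag}.npy')); q=P.reshape(-1,3)
        m=(q[:,0]>lo[0])&(q[:,0]<hi[0])&(q[:,1]>lo[1])&(q[:,1]<hi[1])&(q[:,2]>zlo)&(q[:,2]<zhi)
        out[n]=q[m]
    return out
def rect(q):
    (c,s,a)=cv2.minAreaRect((q[:,:2]*1000).astype(np.float32))
    if s[0]<s[1]: s=s[::-1];a+=90
    a=(a+90)%180-90
    return np.round(c,1),np.round(s,1),round(a,1),'zmed %.1f zmax %.1f n %d'%(np.median(q[:,2])*1e3,q[:,2].max()*1e3,len(q))
E
python3 - <<'E'
from h import *
T=cv2.imread('pics/top0.png');S=cv2.imread('pics/side0.png')
Pt=cloud('top',np.load('pics/top0.npy'));Ps=cloud('side',np.load('pics/side0.npy'))
for nm,(u,v) in dict(tote=(428,320),c0=(522,343),c1=(575,357),st=(297,281)).items(): print(nm,Pt[int(v*.64),int(u*.64)].round(3))
def comps(P,z0,z1):
    m=((P[...,2]>z0)&(P[...,2]<z1)&(P[...,0]>.3)&(P[...,0]<1.0)&(abs(P[...,1])<.6)).astype(np.uint8)
    n,l,s,c=cv2.connectedComponentsWithStats(m)
    for i in range(1,n):
        if 12<s[i,4]<4000: print(' px',c[i].round(),rect(P[l==i]))
for n,P in(('top',Pt),('side',Ps)):
    print(n,'z>.062'); comps(P,.062,.2)
A=cv2.resize(T[175:235,235:315],(400,300),interpolation=3); B=cv2.resize(S[150:235,240:325],(400,400),interpolation=3)
C=cv2.resize(T[160:220,170:250],(400,300),interpolation=3);D=cv2.resize(S[205:285,190:270],(400,300),interpolation=3)
o=np.zeros((600,800,3),np.uint8);o[:300,:400]=A;o[:300,400:]=cv2.resize(B,(400,300));o[300:,:400]=C;o[300:,400:]=D
cv2.imwrite('pics/crop1.png',o)
E
```

```text
tote [ 0.507 -0.008  0.154]
c0 [ 0.47  -0.229  0.061]
c1 [ 0.442 -0.349  0.061]
st [0.597 0.284 0.087]
top z>.062
 px [210. 101.] (array([894.3, 221.6]), array([299.9, 157.2]), -87.4, 'zmed 69.2 zmax 83.2 n 430')
 px [285.  96.] (array([908.9, -48.1]), array([76.7, 69.2]), 0.4, 'zmed 93.5 zmax 165.2 n 260')
 px [115. 129.] (array([775.3, 565. ]), array([221.5,  51.7]), 8.9, 'zmed 86.9 zmax 102.0 n 846')
 px [306. 132.] (array([ 774.7, -125.3]), array([101.5,  77.5]), -50.7, 'zmed 81.7 zmax 98.8 n 188')
 px [187. 178.] (array([601.9, 295. ]), array([30.8, 16.5]), 65.0, 'zmed 86.1 zmax 95.8 n 48')
 px [213. 178.] (array([604. , 202.6]), array([32.2, 16.5]), 64.2, 'zmed 86.2 zmax 95.3 n 50')
 px [108. 182.] (array([581.5, 573.1]), array([32.4, 16.5]), -76.1, 'zmed 84.9 zmax 96.7 n 59')
 px [273. 206.] (array([508.4, -10.1]), array([185.6, 145.2]), 76.9, 'zmed 77.0 zmax 161.8 n 1873')
 px [390. 189.] (array([ 582.6, -427.2]), array([36. ,  9.5]), -0.1, 'zmed 72.0 zmax 77.4 n 28')
 px [ 99. 243.] (array([360.7, 583. ]), array([191.7,  87. ]), 30.9, 'zmed 184.5 zmax 199.3 n 1379')
 px [336
[... 946 characters left out ...]
7.3 zmax 157.6 n 2428')
 px [144. 210.] (array([896.2, 221.8]), array([303.1, 157.4]), -87.0, 'zmed 68.4 zmax 75.6 n 613')
 px [326. 217.] (array([351.,  52.]), array([33.3, 18.3]), 32.6, 'zmed 81.7 zmax 89.9 n 91')
 px [229. 228.] (array([607.4, 204.7]), array([32.8, 18.7]), 63.0, 'zmed 81.4 zmax 91.3 n 98')
 px [216. 253.] (array([603.9, 297.6]), array([30.6, 17.5]), 68.0, 'zmed 81.9 zmax 89.6 n 97')
 px [114. 310.] (array([775.6, 568.9]), array([218.6,  48.4]), 9.1, 'zmed 86.0 zmax 92.9 n 1417')
 px [173. 340.] (array([583.8, 576.3]), array([31.8, 16.5]), -75.6, 'zmed 84.6 zmax 90.1 n 120')
 px [263. 356.] (array([374.6, 558.5]), array([149.2,  82.9]), 0.0, 'zmed 189.7 zmax 195.8 n 1504')
```

View pics/crop1.png

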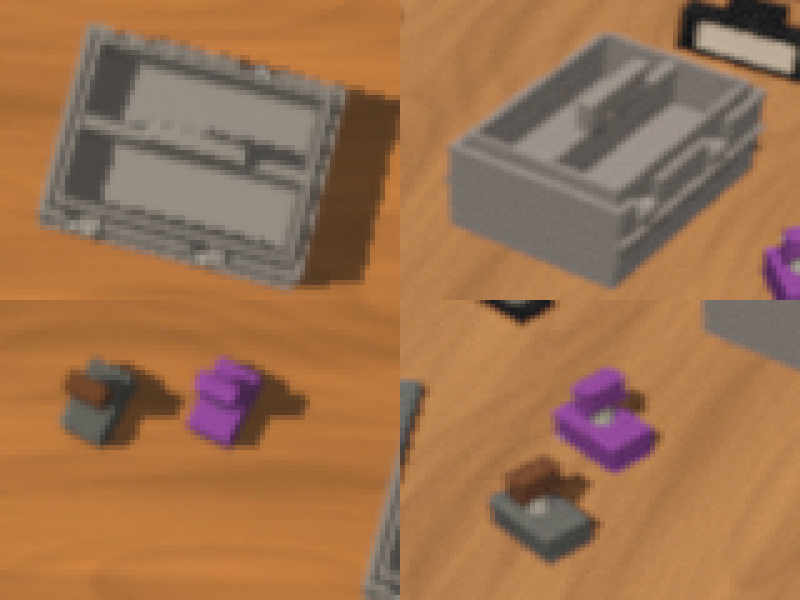

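Crop: the steel and wood stamp is confirmed, lower left at (95,400), next to the purple one at (225,400). The lugs at (85,225) and (210,258) along the near wall put base +x towards world +y, so yaw is about 76.5°. Next I'll fit the poses by silhouette.

```bash
cat >> h.py <<'E'
from scipy.optimize import minimize
def B(x,y,z0,z1,cx=0,cy=0): return np.array([[cx+i*x/2,cy+j*y/2,k] for i in(-1,1) for j in(-1,1) for k in(z0,z1)])/1e3
BASE=[B(186,138,0,106)]
CASS=[B(24,120,0,56),B(10,50,56,86)]
TOTE=[B(168,120,0,60)]+[B(20,144,6,60,c) for c in(60,-30)]+[B(70,12,56,92)]
TOTEX=[B(168,120,0,60)]
def proj(n,X):
    c=bot.camera_model(n); R=Rot.from_euler('xyz',c['rotation']).as_matrix()
    p=(X-np.array(c['eye']))@R; p=p*[1,-1,-1]
    return cv2.projectPoints(p.reshape(-1,1,3),np.zeros(3),np.zeros(3),np.array(c['mtx']),np.array([c['k1'],0,0,0,0.]))[0].reshape(-1,2)
SS=8
def sil(n,boxes,pose,org,wh):
    x,y,yaw,z=pose; R=Rot.from_euler('z',yaw).as_matrix(); m=np.zeros((wh[1]*SS,wh[0]*SS),np.uint8)
    for b in boxes:
        h=cv2.convexHull(((proj(n,b@R.T+[x,y,z])-org+.5)*SS-.5).astype(np.float32))
        cv2.fillConvexPoly(m,np.round(h*16).astype(np.int32),255,shift=4)
    return cv2.resize(m,wh,interpolation=cv2.INTER_AREA)/255.
def gmask(im):
    f=im.astype(float); r=(f[...,0]-f[...,2])/np.maximum(f.max(-1),12)
    return np.clip((.38-r)/.2,0,1)
def fit(tag,boxes,pose,cams=('top','side'),z=0,pad=8,zref=.06,maskf=gmask):
    data=[]
    for n in cams:
        u,v=proj(n,np.array([[pose[0],pose[1],zref]]))[0]
        pp=np.concatenate([proj(n,b@Rot.from_euler('z',pose[2]).as_matrix().T+[pose[0],pose[1],z]) for b in boxes])
        lo=np.floor(pp.min(0)-pad).astype(int);hi=np.ceil(pp.max(0)+pad).astype(int)
        im=cv2.imread(f'pics/{n}{tag}.png')[...,::-1]
        lo=np.maximum(lo,0);hi=np.minimum(hi,[512,384])
        data.append((n,lo,tuple(int(i) for i in hi-lo),maskf(im)[lo[1]:hi[1],lo[0]:hi[0]]))
    f=lambda p:sum(np.abs(sil(n,boxes,(p[0],p[1],p[2],z),lo,wh)-m).sum() for n,lo,wh,m in data)
    p0=np.array(pose,float)
    for s in(1,.3): 
        r=minimize(f,p0,method='Nelder-Mead',options=dict(initial_simplex=p0+s*np.array([[0,0,0],[.008,0,0],[0,.008,0],[0,0,.08]]),xatol=1e-4,fatol=.05)); p0=r.x
    tot=sum(m.sum() for *_,m in data)
    return (p0*[1e3,1e3,180/np.pi]).round(1),'resid %.2f'%(r.fun/tot)
E
python3 - <<'E'
from h import *
r=np.deg2rad
for c in(('top',),('side',),('top','side')):
    print(c,'base',*fit('0',BASE,(.51,-.01,r(76.6)),c),'c0',*fit('0',CASS,(.468,-.233,r(-97)+np.pi),c),'c1',*fit('0',CASS,(.442,-.3555,r(90)),c))
for k,q in pts('0',(.44,-.08),(.58,.06),.124,.2).items(): print(k,'fin',rect(q),q.mean(0).round(4))
for k,q in pts('0',(.57,.265),(.64,.33),.06,.2).items(): print(k,'stamp',rect(q),np.median(q,0).round(4))
E
```

```text
('top',) base [511.8 -10.8  76.8] resid 0.03 c0 [ 469.8 -232.7   79.6] resid 0.36 c1 [ 443.9 -355.6   92. ] resid 0.34
('side',) base [512.3 -13.5  77.6] resid 0.17 c0 [ 472.  -233.9   70. ] resid 0.75 c1 [ 447.1 -363.1   96.9] resid 0.63Traceback (most recent call last):
  File "<stdin>", line 4, in <module>
  File "h.py", line 58, in fit
    r=minimize(f,p0,method='Nelder-Mead',options=dict(initial_simplex=p0+s*np.array([[0,0,0],[.008,0,0],[0,.008,0],[0,0,.08]]),xatol=1e-4,fatol=.05)); p0=r.x
    res = _minimize_neldermead(fun, x0, args, callback, bounds=bounds,
                               **options)
    fsim[j] = func(sim[j])
              ~~~~^^^^^^^^
    fx = function(np.copy(x), *(wrapper_args + args))
  File "h.py", line 55, in <lambda>
    f=lambda p:sum(np.abs(sil(n,boxes,(p[0],p[1],p[2],z),lo,wh)-m).sum() for n,lo,wh,m in data)
               ~~~^^^^^^^^^^^^^^^^^^^^^^^^^^^^^^^^^^^^^^^^^^^^^^^^^^^^^^^^^^^^^^^^^^^^^^^^^^^^^
  File "h.py", line 55, in <genexpr>
    f=lambda p:sum(np.abs(sil(n,boxes,(p[0],p[1],p[2],z),lo,wh)-m).sum() for n,lo,wh,m in data)
                          ~~~^^^^^^^^^^^^^^^^^^^^^^^^^^^^^^^^^^
  File "h.py", line 40, in sil
    h=cv2.convexHull(((proj(n,b@R.T+[x,y,z])-org+.5)*SS-.5).astype(np.float32))
                       ~~~~^^^^^^^^^^^^^^^^^
  File "h.py", line 33, in proj
    c=bot.camera_model(n); R=Rot.from_euler('xyz',c['rotation']).as_matrix()
ValueError: time passes only in moves, steps and waits
```

Call:
jog_arm(
  increments=[
    [[0,0,0.05],[0,0,0],100],
    [[0,0,0.1],[0,0,0],100],
    [[0,0,0.12],[0,0,-0.15],100],
    [[0.03,-0.05,0.12],[0,0,-0.3],100],
    [[0.06,-0.1,0.12],[0,0,-0.45],100],
    [[0.09,-0.15,0.12],[0,0,-0.6],100],
    [[0.12,-0.2,0.12],[0,0,-0.75],100],
    [[0.15,-0.25,0.12],[0,0,-0.9],100],
  ],
)

```text
clock: 1.15
eef_pos: [0.3763, 0.3843, 0.3254]
ee_rot: [-3.141, -0.0, 1.896]
wrist_force: [0.8, 0.3, 0.1]
grip_width: 0.094
```

```bash
python3 -c "
from h import *
s=bot.get_state();print(s['q'].round(2),s['eef_pos'],s['ee_rot'])"
```

```text
[-1.22  0.11  0.33  1.77 -0.04  1.27 -0.55] [0.37627123 0.38430854 0.32543425] [-3.14149497e+00 -2.28942906e-04  1.89589066e+00]
```

```bash
python3 - <<'E'
import re
s=open('h.py').read()
s=s.replace("def snap","CM={n:bot.camera_model(n) for n in('top','side')}\ndef snap",1).replace("c=bot.camera_model(n)","c=CM[n]")
s=s.replace("TOTE=[","BASEN=BASE+[B(70,12,116,152)]\nTOTE=[",1)
open('h.py','w').write(s)
E
python3 - <<'E'
from h import *
r=np.deg2rad
for c in(('top',),('side',),('top','side')):
    print(c,'base',*fit('0',BASEN,(.511,-.011,r(76.6)),c))
for k,q in pts('0',(.44,-.08),(.58,.06),.124,.2).items(): print(k,'fin',rect(q),q.mean(0).round(4))
for k,q in pts('0',(.57,.265),(.64,.33),.06,.2).items(): print(k,'stamp',rect(q),np.median(q,0).round(4))
for n,p in(('top',(.45,-.29,.05)),('side',(.45,-.29,.05))):
    im=cv2.imread(f'pics/{n}0.png')[...,::-1]; u,v=proj(n,np.array([p]))[0].astype(int)
    print(n,u,v); print(im[v-14:v+14:3,u-30:u+30:5].tolist() if n=='x' else '')
    cv2.imwrite(f'pics/m_{n}.png',np.hstack([cv2.resize(x,(400,300),interpolation=0) for x in(im[v-24:v+24,u-32:u+32,::-1],cv2.cvtColor((gmask(im)*255).astype(np.uint8),cv2.COLOR_GRAY2BGR)[v-24:v+24,u-32:u+32])]))
cv2.imwrite('pics/m.png',np.vstack([cv2.imread(f'pics/m_{n}.png') for n in('top','side')]))
E
```

```text
('top',) base [511.5 -10.8  76.9] resid 0.03
('side',) base [512.  -13.5  78. ] resid 0.18
('top', 'side') base [511.2 -12.3  77.3] resid 0.13
top fin (array([513.7,   6.7]), array([128.9, 115.8]), 75.7, 'zmed 149.7 zmax 161.8 n 108') [ 0.5098 -0.0095  0.1455]
side fin (array([520.8, -25.7]), array([97. , 49.1]), -65.2, 'zmed 147.2 zmax 157.6 n 153') [ 0.5122 -0.0052  0.1432]
top stamp (array([601.9, 295. ]), array([30.8, 16.5]), 65.0, 'zmed 86.1 zmax 95.8 n 49') [0.6003 0.2947 0.0861]
side stamp (array([603.9, 297.6]), array([30.6, 17.5]), 68.0, 'zmed 81.8 zmax 89.6 n 101') [0.6014 0.3011 0.0818]
top 350 225

side 324 149
```

View pics/m.png

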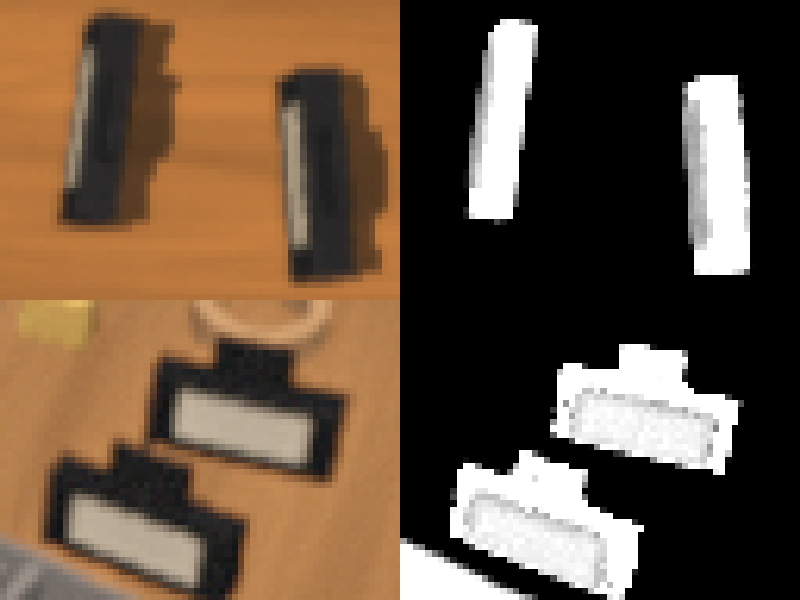

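Masks are clean. The cassettes, the base at about (0.511,-0.011) with yaw 77°, and the fin top at about 0.15 all agree with the text. Moving above the handle.

Call:
jog_arm(
  increments=[
    [[0.02,-0.06,0],[0,0,-0.08],100],
    [[0.04,-0.11,-0.01],[0,0,-0.16],100],
    [[0.055,-0.16,-0.03],[0,0,-0.24],100],
    [[0.07,-0.21,-0.05],[0,0,-0.32],100],
    [[0.09,-0.26,-0.07],[0,0,-0.4],100],
    [[0.11,-0.32,-0.09],[0,0,-0.48],100],
    [[0.125,-0.37,-0.1],[0,0,-0.55],100],
    [[0.135,-0.395,-0.11],[0,0,-0.552],60],
  ],
)

```text
clock: 2.15
eef_pos: [0.5108, -0.0119, 0.2152]
ee_rot: [3.141, 0.0, 1.344]
wrist_force: [0.6, 1.1, 0.0]
grip_width: 0.0874
```

Call:
jog_arm(
  increments=[
    [[0,0,-0.03],[0,0,0],60],
    [[0,0,-0.06],[0,0,0],60],
    [[0,0,-0.08],[0,0,0],60],
    [[0,0,-0.092],[0,0,0],60],
    [[0,0,-0.092],[0,0,0],0],
    [[0,0,-0.092],[0,0,0],0],
    [[0,0,-0.092],[0,0,0],0],
    [[0,0,-0.092],[0,0,0],0],
  ],
  grip_force=30,
)

```text
clock: 3.15
eef_pos: [0.5108, -0.0087, 0.1239]
ee_rot: [3.141, -0.001, 1.349]
wrist_force: [0.1, -0.5, -0.6]
grip_width: 0.0197
```

```bash
cat > st.py <<'E'
from h import *
s=bot.get_state();print('t',s['clock'],s['q'].round(2),(s['eef_pos']*1e3).round(1),np.rad2deg(s['ee_rot']).round(2),s['wrist_force'].round(1),s['ft_torque'].round(2),s['grip_width'])
E
python3 st.py
```

```text
t 3.15 [-0.67  0.3   0.67  2.08 -0.25  0.84 -0.07] [510.8  -8.7 123.9] [ 1.7997e+02 -3.0000e-02  7.7290e+01] [ 0.1 -0.5 -0.6] [-0.12  0.08 -0.03] 0.019730705829800195
```

Call:
jog_arm(
  increments=[
    [[0,0,0],[0,0,0],0],
    [[0,0,0],[0,0,0],0],
    [[0,0,0],[0,0,0],0],
    [[0,0,0],[0,0,0],0],
  ],
)

```text
clock: 3.65
eef_pos: [0.5108, -0.0088, 0.1237]
ee_rot: [3.141, -0.0, 1.349]
wrist_force: [-1.2, 0.1, 6.8]
grip_width: 0.012
```

```bash
python3 st.py
```

```text
t 3.65 [-0.67  0.3   0.67  2.08 -0.25  0.84 -0.07] [510.8  -8.8 123.7] [ 1.7999e+02 -2.0000e-02  7.7260e+01] [-1.2  0.1  6.8] [ 0.12  0.28 -0.26] 0.011995455714861119
```

Call:
jog_arm(
  increments=[
    [[0,0,0.01],[0,0,0],0],
    [[0,0,0.025],[0,0,0],0],
    [[0,0,0.045],[0,0,0],0],
    [[0,0,0.065],[0,0,0],0],
    [[0,0,0.085],[0,0,0],0],
    [[0,0,0.1],[0,0,0],0],
    [[0,0,0.115],[0,0,0],0],
    [[0,0,0.115],[0,0,0],0],
  ],
)

```text
clock: 4.65
eef_pos: [0.5111, -0.0088, 0.2394]
ee_rot: [3.14, -0.001, 1.349]
wrist_force: [0.6, -0.1, -5.2]
grip_width: 0.0119
```

Call:
jog_arm(
  increments=[
    [[-0.005,0.03,0],[0,0,0],0],
    [[-0.015,0.06,0],[0,0,0.13],0],
    [[-0.025,0.1,0],[0,0,0.28],0],
    [[-0.035,0.14,0],[0,0,0.43],0],
    [[-0.045,0.17,0],[0,0,0.58],0],
    [[-0.055,0.2,0],[0,0,0.73],0],
    [[-0.06,0.22,0],[0,0,0.88],0],
    [[-0.065,0.232,0],[0,0,1.03],0],
  ],
)

```text
clock: 5.65
eef_pos: [0.4449, 0.224, 0.2376]
ee_rot: [-3.14, -0.0, 2.385]
wrist_force: [0.5, -0.5, -4.6]
grip_width: 0.0115
```

Call:
jog_arm(
  increments=[
    [[0,0,0],[0,0,0.15],0],
    [[0,0,0],[0,0,0.3],0],
    [[0,0,0],[0,0,0.45],0],
    [[0,0,0],[0,0,0.54],0],
    [[0,0,-0.03],[0,0,0.54],0],
    [[0,0,-0.06],[0,0,0.54],0],
    [[0,0,-0.09],[0,0,0.54],0],
    [[0,0,-0.12],[0,0,0.54],0],
  ],
)

```text
clock: 6.65
eef_pos: [0.4452, 0.2228, 0.1169]
ee_rot: [-3.141, -0.001, 2.919]
wrist_force: [-0.2, 0.1, -3.8]
grip_width: 0.0121
```

```bash
python3 st.py
python3 - <<'E'
from h import *
snap('top','top1');snap('side','side1')
cv2.imwrite('pics/v1.png',np.hstack([cv2.imread(f'pics/{n}1.png')[60:340] for n in('top',)]))
E
```

```text
t 6.65 [-0.94  0.26  0.4   2.1  -0.14  0.81  0.89] [445.2 222.8 116.9] [-1.7995e+02 -3.0000e-02  1.6723e+02] [-0.2  0.1 -3.8] [ 0.06 -0.    0.03] 0.012128506155332234
```

View pics/v1.png

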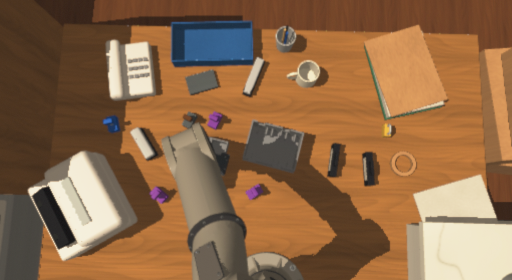

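Call:
jog_arm(
  increments=[
    [[0,0,-0.015],[0,0,0],0],
    [[0,0,-0.03],[0,0,0],0],
    [[0,0,-0.042],[0,0,0],0],
    [[0,0,-0.047],[0,0,0],0],
    [[0,0,-0.05],[0,0,0],0],
    [[0,0,-0.052],[0,0,0],0],
    [[0,0,-0.0535],[0,0,0],0],
    [[0,0,-0.0535],[0,0,0],0],
  ],
)

```text
clock: 7.75
eef_pos: [0.4457, 0.2232, 0.0651]
ee_rot: [3.141, 0.0, 2.919]
wrist_force: [-0.4, -0.1, -4.0]
grip_width: 0.0116
```

Call:
jog_arm(
  increments=[
    [[0,0,0],[0,0,0],25],
    [[0,0,0],[0,0,0],50],
    [[0,0,0],[0,0,0],60],
    [[0,0,0],[0,0,0],60],
    [[0,0,0.03],[0,0,0],60],
    [[0,0,0.08],[0,0,0],60],
    [[0,0,0.13],[0,0,0],60],
    [[0,0,0.16],[0,0,0],60],
  ],
)

```text
clock: 8.75
eef_pos: [0.4461, 0.2233, 0.2274]
ee_rot: [3.14, 0.001, 2.919]
wrist_force: [0.2, 0.7, 0.2]
grip_width: 0.0565
```

```bash
sed -i 's/(.38-r)\/.2/(.40-r)\/.1/' h.py
python3 - <<'E'
from h import *
r=np.deg2rad
for c in(('top',),('side',),('top','side')):
    print(c,'base',*fit('0',BASEN,(.511,-.011,r(77)),c),'c0',*fit('0',CASS,(.469,-.233,r(83)),c),'c1',*fit('0',CASS,(.442,-.3555,r(92)),c))
print(fit('1',BASE,(.511,-.011,r(77)),('top',)))
E
```

```text
('top',) base [511.  -10.8  76.8] resid 0.02 c0 [ 468.9 -233.1   81.1] resid 0.23 c1 [ 444.9 -357.2   91.3] resid 0.19
('side',) base [512.3 -13.5  77.4] resid 0.18 c0 [ 472.5 -234.3   70.1] resid 0.71 c1 [ 446.4 -362.5   96.9] resid 0.56
('top', 'side') base [511.9 -11.5  76.8] resid 0.12 c0 [ 471.3 -233.5   79.4] resid 0.63 c1 [ 443.5 -357.8   93.8] resid 0.44
(array([510.4, -10.6,  76.7]), 'resid 0.02')
```

Call:
jog_arm(
  increments=[
    [[0.01,-0.06,0],[0,0,0],50],
    [[0.02,-0.12,0],[0,0,0],50],
    [[0.03,-0.18,0],[0,0,0.02],50],
    [[0.035,-0.24,0],[0,0,0.04],50],
    [[0.04,-0.3,0],[0,0,0.06],50],
    [[0.04,-0.36,0],[0,0,0.075],50],
    [[0.03,-0.42,0],[0,0,0.075],50],
    [[0.023,-0.456,-0.04],[0,0,0.075],50],
  ],
)

```text
clock: 9.75
eef_pos: [0.4695, -0.2362, 0.1866]
ee_rot: [-3.141, 0.005, 2.992]
wrist_force: [1.0, 0.6, -0.2]
grip_width: 0.047
```

Call:
jog_arm(
  increments=[
    [[0,0,-0.02],[0,0,0],50],
    [[0,0,-0.05],[0,0,0],50],
    [[0,0,-0.08],[0,0,0],50],
    [[0,0,-0.08],[0,0,0],50],
  ],
)

```text
clock: 10.25
eef_pos: [0.4673, -0.2326, 0.1036]
ee_rot: [-3.141, -0.003, 2.993]
wrist_force: [0.1, 0.0, 0.5]
grip_width: 0.0471
```

```bash
python3 st.py
python3 - <<'E'
from h import *
im,d=snap('side','side2'); snap('top','top2')
u,v=proj('side',np.array([[.469,-.233,.08]]))[0].astype(int)
a=cv2.resize(im[v-40:v+40,u-45:u+45,::-1],(450,400),interpolation=3)
cv2.imwrite('pics/v2.png',a)
E
```

```text
t 10.25 [-0.25  0.37  0.72  2.07 -0.33  0.81  2.09] [ 467.3 -232.6  103.6] [-179.99   -0.2   171.51] [0.1 0.  0.5] [-0.02  0.    0.01] 0.0470738869596535
```

View pics/v2.png

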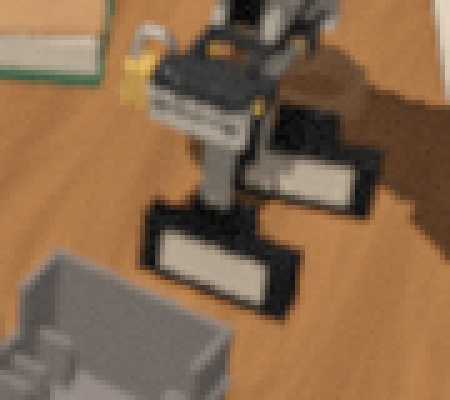

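The side crop shows the finger at (215,180) straddling the near cassette's fin, centred. Descending to grip.

Call:
jog_arm(
  increments=[
    [[0,0,-0.02],[0,0,0],50],
    [[0,0,-0.035],[0,0,0],50],
    [[0,0,-0.041],[0,0,0],50],
    [[0,0,-0.041],[0,0,0],30],
    [[0,0,-0.041],[0,0,0],15],
    [[0,0,-0.041],[0,0,0],0],
    [[0,0,-0.041],[0,0,0],0],
    [[0,0,-0.041],[0,0,0],0],
  ],
  grip_force=35,
)

```text
clock: 11.35
eef_pos: [0.4687, -0.2329, 0.0641]
ee_rot: [-3.142, 0.0, 2.994]
wrist_force: [-0.0, 0.2, 1.8]
grip_width: 0.01
```

Call:
jog_arm(
  increments=[
    [[0,0,0],[0,0,0],0],
    [[0,0,0],[0,0,0],0],
    [[0,0,0.02],[0,0,0],0],
    [[0,0,0.05],[0,0,0],0],
    [[0,0,0.08],[0,0,0],0],
    [[0,0,0.11],[0,0,0],0],
    [[0,0,0.14],[0,0,0],0],
    [[0,0,0.14],[0,0,0],0],
  ],
)

```text
clock: 12.35
eef_pos: [0.4695, -0.2331, 0.2054]
ee_rot: [3.141, 0.003, 2.994]
wrist_force: [0.5, 0.1, -2.6]
grip_width: 0.01
```

```bash
python3 st.py
```

```text
t 12.35 [-0.35  0.22  0.81  1.98 -0.19  1.01  1.97] [ 469.5 -233.1  205.4] [1.7998e+02 1.7000e-01 1.7154e+02] [ 0.5  0.1 -2.6] [ 0.01 -0.03  0.01] 0.00997417495696654
```

Call:
jog_arm(
  increments=[
    [[0.005,0.02,0],[0,0,-0.02],0],
    [[0.01,0.055,0],[0,0,-0.04],0],
    [[0.015,0.09,0],[0,0,-0.06],0],
    [[0.02,0.125,0],[0,0,-0.083],0],
    [[0.025,0.155,0],[0,0,-0.083],0],
    [[0.0296,0.1717,0],[0,0,-0.083],0],
    [[0.0296,0.1717,0],[0,0,-0.083],0],
    [[0.0296,0.1717,0],[0,0,-0.083],0],
  ],
)

```text
clock: 13.35
eef_pos: [0.4979, -0.0623, 0.2037]
ee_rot: [-3.141, -0.0, 2.91]
wrist_force: [0.5, -1.2, -2.4]
grip_width: 0.0099
```

```bash
python3 st.py
python3 - <<'E'
from h import *
im,d=snap('side','side3'); it,dt=snap('top','top3')
u,v=proj('side',np.array([[.51,-.03,.12]]))[0].astype(int)
a=cv2.resize(im[v-50:v+50,u-50:u+50,::-1],(400,400),interpolation=3)
u,v=proj('top',np.array([[.51,-.03,.12]]))[0].astype(int)
b=cv2.resize(it[v-40:v+40,u-40:u+40,::-1],(400,400),interpolation=3)
cv2.imwrite('pics/v3.png',np.hstack([a,b]))
E
```

```text
t 13.35 [-0.66  0.17  0.74  2.02 -0.13  1.    1.48] [497.9 -62.3 203.7] [-1.7996e+02 -2.0000e-02  1.6670e+02] [ 0.5 -1.2 -2.4] [-0.05 -0.   -0.04] 0.00990756143404071
```

View pics/v3.png

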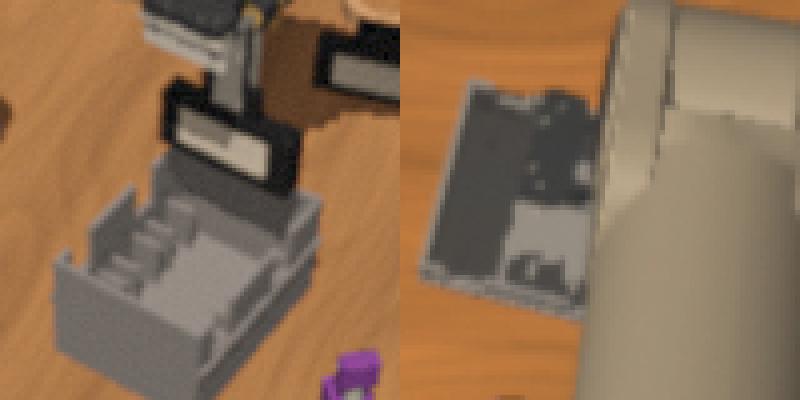

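The side view shows the cassette hanging level over the end slot, with the empty guides visible in front. Descending.

Call:
jog_arm(
  increments=[
    [[0.001,0.001,-0.02],[0,0,0],0],
    [[0.001,0.001,-0.04],[0,0,0],0],
    [[0.001,0.001,-0.06],[0,0,0],0],
    [[0.001,0.001,-0.075],[0,0,0],0],
    [[0.001,0.001,-0.08],[0,0,0],0],
    [[0.001,0.001,-0.08],[0,0,0],0],
    [[0.001,0.001,-0.08],[0,0,0],0],
  ],
)

```text
clock: 14.32
eef_pos: [0.4996, -0.0602, 0.1245]
ee_rot: [3.141, 0.001, 2.911]
wrist_force: [0.1, 0.9, -1.9]
grip_width: 0.0098
```

```bash
python3 st.py
```

```text
t 14.325 [-0.59  0.29  0.7   2.1  -0.25  0.83  1.59] [499.6 -60.2 124.5] [1.7998e+02 4.0000e-02 1.6677e+02] [ 0.1  0.9 -1.9] [-0.07  0.02 -0.03] 0.009799427148697585
```

Call:
jog_arm(
  increments=[
    [[0,-0.001,-0.005],[0,0,0],0],
    [[0,-0.001,-0.01],[0,0,0],0],
    [[0,-0.001,-0.013],[0,0,0],0],
    [[0,-0.001,-0.016],[0,0,0],0],
    [[0,-0.001,-0.019],[0,0,0],0],
    [[0,-0.001,-0.019],[0,0,0],0],
  ],
)

```text
clock: 15.08
eef_pos: [0.4991, -0.0612, 0.1048]
ee_rot: [-3.141, -0.0, 2.911]
wrist_force: [0.0, -0.2, -2.3]
grip_width: 0.0097
```

```bash
python3 st.py
```

```text
t 15.075 [-0.57  0.33  0.68  2.11 -0.29  0.79  1.62] [499.1 -61.2 104.8] [-1.7999e+02 -2.0000e-02  1.6677e+02] [ 0.  -0.2 -2.3] [-0.05 -0.03 -0.03] 0.009659021611074936
```

Free entry between the guides, with no contact force. Pushing on down.

Call:
jog_arm(
  increments=[
    [[0,0,-0.008],[0,0,0],0],
    [[0,0,-0.016],[0,0,0],0],
    [[0,0,-0.024],[0,0,0],0],
    [[0,0,-0.03],[0,0,0],0],
    [[0,0,-0.033],[0,0,0],0],
    [[0,0,-0.0355],[0,0,0],0],
    [[0,0,-0.037],[0,0,0],0],
    [[0,0,-0.037],[0,0,0],0],
  ],
)

```text
clock: 16.08
eef_pos: [0.4998, -0.0615, 0.0695]
ee_rot: [3.14, 0.001, 2.91]
wrist_force: [-10.4, 0.1, 35.8]
grip_width: 0.0098
```

```bash
python3 st.py
```

```text
t 16.075 [-0.53  0.39  0.64  2.13 -0.35  0.72  1.68] [499.8 -61.5  69.5] [1.7992e+02 5.0000e-02 1.6674e+02] [-10.4   0.1  35.8] [-0.03  2.51  0.03] 0.009814335881738221
```

Call:
jog_arm(
  increments=[
    [[0,0,0.002],[0,0,0],0],
    [[0,0,0.002],[0,0,0],35],
    [[0,0,0.002],[0,0,0],35],
    [[0,0,0.002],[0,0,0],35],
    [[0,0,0.03],[0,0,0],35],
    [[0,0,0.07],[0,0,0],35],
    [[0,0,0.11],[0,0,0],40],
    [[0,0,0.14],[0,0,0],50],
  ],
)

```text
clock: 17.08
eef_pos: [0.4994, -0.0612, 0.2095]
ee_rot: [3.141, 0.001, 2.911]
wrist_force: [-0.9, -0.4, -0.1]
grip_width: 0.0447
```

Call:
jog_arm(
  increments=[
    [[-0.01,-0.06,0],[0,0,0.04],50],
    [[-0.02,-0.12,0],[0,0,0.08],50],
    [[-0.03,-0.17,0],[0,0,0.12],50],
    [[-0.04,-0.22,0],[0,0,0.16],50],
    [[-0.05,-0.27,0],[0,0,0.2],50],
    [[-0.0545,-0.296,0],[0,0,0.257],50],
    [[-0.0545,-0.296,-0.03],[0,0,0.257],50],
    [[-0.0545,-0.296,-0.06],[0,0,0.257],50],
  ],
)

```text
clock: 18.08
eef_pos: [0.4446, -0.3576, 0.1472]
ee_rot: [-3.141, 0.0, -3.116]
wrist_force: [0.6, -0.3, -0.2]
grip_width: 0.0471
```

```bash
python3 st.py
python3 - <<'E'
from h import *
im,d=snap('side','side4'); it,dt=snap('top','top4')
u,v=proj('side',np.array([[.48,-.18,.08]]))[0].astype(int)
a=cv2.resize(im[v-60:v+60,u-60:u+60,::-1],(500,500),interpolation=3)
cv2.imwrite('pics/v4.png',a)
r=np.deg2rad
print(fit('4',BASE,(.511,-.011,r(76.8)),('top',)), fit('0',CASS,(.444,-.357,r(91.5)),('top',),pad=3))
R=Rot.from_euler('z',76.8,degrees=True).as_matrix()
for k,q in pts('4',(.44,-.12),(.56,-.02),.03,.1).items():
    l=(q-[.511,-.0108,0])@R
    m=(abs(l[:,1])<.06)&(abs(l[:,0]+.052)<.03); l=l[m]; f=l[l[:,2]>.07]; print(k,'n',len(l),'fin max z',np.percentile(f[:,2],[50,95]).round(3),'fin local',np.median(f,0).round(4))
E
```

```text
t 18.075 [-0.04  0.4   0.77  1.93 -0.34  0.94  2.49] [ 444.6 -357.6  147.2] [-1.7998e+02  2.0000e-02 -1.7855e+02] [ 0.6 -0.3 -0.2] [ 0.07 -0.02 -0.04] 0.04710804221462352
(array([510.9, -10.9,  76.7]), 'resid 0.02') (array([ 444.1, -357. ,   90.7]), 'resid 0.19')
top n 273 fin max z [0.091 0.096] fin local [-0.0502  0.0044  0.0906]
side n 406 fin max z [0.085 0.095] fin local [-0.0461 -0.001   0.0855]
```

View pics/v4.png

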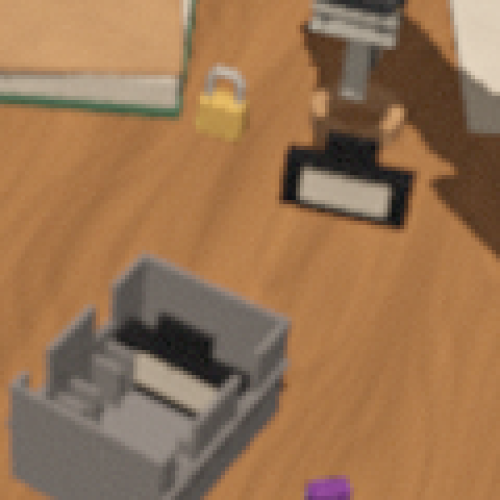

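The side crop shows cassette 0 low and level in its slot at (175,360), with its fin top at about 0.092 as expected. The gripper is over the fin of cassette 1 at (350,110).

Call:
jog_arm(
  increments=[
    [[0,0,-0.03],[0,0,0],50],
    [[0,0,-0.06],[0,0,0],50],
    [[0,0,-0.075],[0,0,0],50],
    [[0,0,-0.083],[0,0,0],50],
    [[0,0,-0.083],[0,0,0],25],
    [[0,0,-0.083],[0,0,0],10],
    [[0,0,-0.083],[0,0,0],0],
    [[0,0,-0.083],[0,0,0],0],
  ],
)

```text
clock: 19.18
eef_pos: [0.4449, -0.3573, 0.0653]
ee_rot: [-3.141, 0.001, -3.115]
wrist_force: [0.1, 0.4, 0.4]
grip_width: 0.0106
```

Call:
jog_arm(
  increments=[
    [[0,0,0],[0,0,0],0],
    [[0,0,0],[0,0,0],0],
    [[0,0,0],[0,0,0],0],
  ],
)

```text
clock: 19.55
eef_pos: [0.4449, -0.3573, 0.0652]
ee_rot: [-3.141, 0.0, -3.116]
wrist_force: [-0.4, -1.2, 6.7]
grip_width: 0.0097
```

Call:
jog_arm(
  increments=[
    [[0,0,0.02],[0,0,0],0],
    [[0,0,0.05],[0,0,0],0],
    [[0,0,0.09],[0,0,0],0],
    [[0,0,0.13],[0,0,0],0],
    [[0,0,0.14],[0,0,0],0],
    [[0,0,0.14],[0,0,0],0],
  ],
)

```text
clock: 20.3
eef_pos: [0.4448, -0.3569, 0.2052]
ee_rot: [3.142, 0.001, -3.115]
wrist_force: [-0.0, 0.3, -2.8]
grip_width: 0.0098
```

```bash
python3 st.py
```

```text
t 20.3 [-0.09  0.33  0.82  1.88 -0.28  1.05  2.44] [ 444.8 -356.9  205.2] [ 1.8000e+02  5.0000e-02 -1.7848e+02] [-0.   0.3 -2.8] [ 0.05 -0.01 -0.  ] 0.009754753088493448
```

Call:
jog_arm(
  increments=[
    [[0.01,0.04,0],[0,0,-0.03],0],
    [[0.02,0.09,0],[0,0,-0.07],0],
    [[0.03,0.14,0],[0,0,-0.11],0],
    [[0.04,0.19,0],[0,0,-0.15],0],
    [[0.05,0.24,0],[0,0,-0.19],0],
    [[0.06,0.29,0],[0,0,-0.23],0],
    [[0.07,0.34,0],[0,0,-0.257],0],
    [[0.076,0.375,0],[0,0,-0.257],0],
  ],
)

```text
clock: 21.3
eef_pos: [0.52, 0.0203, 0.2036]
ee_rot: [-3.14, -0.002, 2.912]
wrist_force: [-0.2, -0.8, -2.2]
grip_width: 0.0098
```

Call:
jog_arm(
  increments=[
    [[0.002,0.022,0],[0,0,0],0],
    [[0.0023,0.0222,-0.02],[0,0,0],0],
    [[0.0023,0.0222,-0.04],[0,0,0],0],
    [[0.0023,0.0222,-0.06],[0,0,0],0],
    [[0.0023,0.0222,-0.075],[0,0,0],0],
    [[0.0023,0.0222,-0.08],[0,0,0],0],
    [[0.0023,0.0222,-0.08],[0,0,0],0],
  ],
)

```text
clock: 22.18
eef_pos: [0.5214, 0.0411, 0.1231]
ee_rot: [-3.141, -0.004, 2.911]
wrist_force: [-1.8, 9.7, -3.5]
grip_width: 0.0102
```

```bash
python3 st.py; sleep 0; python3 st.py
```

```text
t 22.175 [-0.77  0.34  0.7   2.05 -0.29  0.85  1.43] [521.4  41.1 123.1] [-179.98   -0.21  166.76] [-1.8  9.7 -3.5] [ 2.62  0.62 -0.62] 0.010213562644080333
t 22.175 [-0.77  0.34  0.7   2.05 -0.29  0.85  1.43] [521.4  41.1 123.1] [-179.98   -0.21  166.76] [-1.8  9.7 -3.5] [ 2.62  0.62 -0.62] 0.010213562644080333
```

Unexpected side force of 9.7 N, so I'm looking before going on.

```bash
python3 - <<'E'
from h import *
im,d=snap('side','side5'); it,dt=snap('top','top5')
u,v=proj('side',np.array([[.51,.03,.12]]))[0].astype(int)
a=cv2.resize(im[v-60:v+60,u-60:u+60,::-1],(480,480),interpolation=3)
u,v=proj('top',np.array([[.49,.1,.12]]))[0].astype(int)
b=cv2.resize(it[v-60:v+60,u-40:u+40,::-1],(320,480),interpolation=3)
cv2.imwrite('pics/v5.png',np.hstack([a,b]))
E
python3 st.py
```

```text
t 22.275 [-0.77  0.34  0.7   2.05 -0.29  0.85  1.43] [521.3  41.4 123.2] [-179.99   -0.21  166.78] [-1.5  9.5 -4.9] [ 2.62  0.51 -0.56] 0.010376064904925405
```

View pics/v5.png

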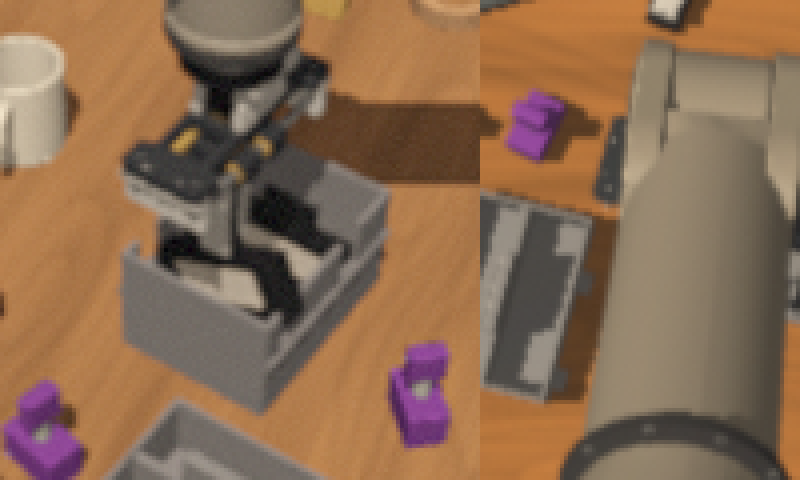

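Run:
```python
from h import *
P=cloud('side',np.load('pics/side5.npy')); im=cv2.imread('pics/side5.png')[...,::-1]
R=Rot.from_euler('z',76.8,degrees=True).as_matrix(); L=(P-[.511,-.0108,0])@R*1e3
u,v=proj('side',np.array([[.51,.03,.12]]))[0].astype(int)
# image patch 480/120=4x
for y in range(232,312,8):
    print(y,[(x,*L[v-60+y//4,u-60+x//4].round(0).astype(int)) for x in (185,215,245,270,290,310,330)])
c0=L[(np.abs(L[...,0]+52)<30)&(np.abs(L[...,1])<62)&(L[...,2]>65)&(L[...,2]<110)]
print('c0',len(c0),np.median(c0,0),c0.max(0))
```

```text
232 [(185, np.int64(59), np.int64(-32), np.int64(122)), (215, np.int64(74), np.int64(4), np.int64(155)), (245, np.int64(-37), np.int64(-35), np.int64(41)), (270, np.int64(-38), np.int64(-12), np.int64(54)), (290, np.int64(-40), np.int64(6), np.int64(63)), (310, np.int64(-48), np.int64(20), np.int64(65)), (330, np.int64(-60), np.int64(33), np.int64(62))]
240 [(185, np.int64(52), np.int64(-36), np.int64(105)), (215, np.int64(72), np.int64(3), np.int64(144)), (245, np.int64(-9223372036854775808), np.int64(-9223372036854775808), np.int64(-9223372036854775808)), (270, np.int64(-36), np.int64(-10), np.int64(47)), (290, np.int64(-40), np.int64(7), np.int64(54)), (310, np.int64(-39), np.int64(26), np.int64(66)), (330, np.int64(-51), np.int64(38), np.int64(63))]
248 [(185, np.int64(61), np.int64(-30), np.int64(106)), (215, np.int64(72), np.int64(3), np.int64(136)), (245, np.int64(54), np.int64(21), np.int64(131)), (270, np.int64(50), np.int64(40), np.int64(140)), (290, np.int64(-9223372036854775808), np.int64(-9223372036854775808), np.int64(-9223372036854775808)), (310, np.int64(-41), np.int6
[... 1984 characters left out ...]
), (270, np.int64(70), np.int64(54), np.int64(112)), (290, np.int64(59), np.int64(65), np.int64(109)), (310, np.int64(29), np.int64(67), np.int64(84)), (330, np.int64(3), np.int64(71), np.int64(64))]
304 [(185, np.int64(93), np.int64(-7), np.int64(85)), (215, np.int64(93), np.int64(19), np.int64(101)), (245, np.int64(70), np.int64(34), np.int64(90)), (270, np.int64(69), np.int64(54), np.int64(103)), (290, np.int64(64), np.int64(69), np.int64(108)), (310, np.int64(28), np.int64(67), np.int64(74)), (330, np.int64(-10), np.int64(66), np.int64(39))]
c0 125 [-45.9539885    0.75908188  81.4573262 ] [-34.96992549  61.73852643  96.85476275]<stdin>:7: RuntimeWarning: invalid value encountered in cast
```

The cassette pitched about the grip by about 23°: its robot-side end is at z≈140 and its far end is lower. The robot-side end caught the near long wall on the way down. I'll lift it, set it flat on the empty desk at (0.46,-0.22), re-measure and regrip.

Call:
jog_arm(
  increments=[
    [[0,0.001,0.015],[0,0,0],0],
    [[0,0.001,0.03],[0,0,0],0],
    [[0,0.001,0.05],[0,0,0],0],
    [[0,0.001,0.075],[0,0,0],0],
    [[0,0,0.1],[0,0,0],0],
    [[0,0,0.11],[0,0,0],0],
    [[-0.01,-0.03,0.11],[0,0,0],0],
    [[-0.02,-0.07,0.11],[0,0,0],0],
  ],
)

```text
clock: 23.28
eef_pos: [0.5023, -0.0301, 0.2341]
ee_rot: [-3.141, -0.001, 2.913]
wrist_force: [-0.1, -1.2, -2.1]
grip_width: 0.0097
```

Call:
jog_arm(
  increments=[
    [[-0.01,-0.04,0],[0,0,0],0],
    [[-0.02,-0.08,0],[0,0,0],0],
    [[-0.03,-0.12,0],[0,0,0],0],
    [[-0.04,-0.16,0],[0,0,0],0],
    [[-0.043,-0.18,0],[0,0,0],0],
    [[-0.043,-0.19,-0.03],[0,0,0],0],
    [[-0.043,-0.19,-0.07],[0,0,0],0],
    [[-0.043,-0.19,-0.11],[0,0,0],0],
  ],
)

```text
clock: 24.28
eef_pos: [0.4593, -0.22, 0.123]
ee_rot: [-3.141, -0.001, 2.91]
wrist_force: [1.1, -0.2, -3.1]
grip_width: 0.0099
```

```bash
python3 st.py
```

```text
t 24.275 [-0.38  0.35  0.85  2.09 -0.35  0.85  2.01] [ 459.3 -220.   123. ] [-1.7997e+02 -6.0000e-02  1.6676e+02] [ 1.1 -0.2 -3.1] [ 0.09 -0.16 -0.05] 0.009933162732206626
```

Call:
jog_arm(
  increments=[
    [[0,0,-0.01],[0,0,0],0],
    [[0,0,-0.02],[0,0,0],0],
    [[0,0,-0.028],[0,0,0],0],
    [[0,0,-0.035],[0,0,0],0],
    [[0,0,-0.042],[0,0,0],0],
    [[0,0,-0.048],[0,0,0],0],
    [[0,0,-0.054],[0,0,0],0],
    [[0,0,-0.0575],[0,0,0],0],
  ],
  grip_force=10,
)

```text
clock: 25.28
eef_pos: [0.458, -0.2196, 0.0675]
ee_rot: [3.14, -0.004, 2.91]
wrist_force: [-19.6, 6.6, 33.3]
grip_width: 0.0098
```

```bash
python3 st.py
```

```text
t 25.275 [-0.3   0.44  0.77  2.13 -0.45  0.75  2.1 ] [ 458.  -219.6   67.5] [179.9   -0.21 166.74] [-19.6   6.6  33.3] [1.62 4.84 0.03] 0.0098173047953103
```

Call:
jog_arm(
  increments=[
    [[0,0,0.001],[0,0,0],20],
    [[0,0,0.002],[0,0,0],40],
    [[0,0,0.002],[0,0,0],50],
    [[0,0,0.002],[0,0,0],50],
    [[0,0,0.03],[0,0,0],50],
    [[0,0,0.06],[0,0,0],50],
    [[0,0,0.1],[0,0,0],50],
    [[0,-0.05,0.13],[0,0,0],50],
  ],
)

```text
clock: 26.28
eef_pos: [0.4617, -0.267, 0.1988]
ee_rot: [3.14, 0.001, 2.918]
wrist_force: [1.1, -0.4, 0.0]
grip_width: 0.047
```

Call:
jog_arm(
  increments=[
    [[0,-0.06,0.02],[0,0,0],50],
    [[0,-0.12,0.03],[0,0,0],50],
    [[0,-0.18,0.03],[0,0,0],50],
    [[0,-0.18,0.03],[0,0,0],50],
  ],
)

```text
clock: 26.78
eef_pos: [0.4574, -0.4549, 0.2272]
ee_rot: [-3.139, -0.001, 2.904]
wrist_force: [-1.0, 0.6, -1.3]
grip_width: 0.0469
```

```bash
python3 - <<'E'
from h import *
im,d=snap('side','side6'); it,dt=snap('top','top6')
u,v=proj('side',np.array([[.48,-.1,.06]]))[0].astype(int)
a=cv2.resize(im[v-60:v+60,u-60:u+60,::-1],(480,480),interpolation=3)
u,v=proj('top',np.array([[.48,-.05,.06]]))[0].astype(int)
b=cv2.resize(it[v-60:v+60,u-80:u+80,::-1],(640,480),interpolation=3)[:,:320] if 0 else cv2.resize(it[v-60:v+60,u-40:u+80,::-1],(320,320),interpolation=3)
b=cv2.copyMakeBorder(b,0,160,0,0,cv2.BORDER_CONSTANT)
cv2.imwrite('pics/v6.png',np.hstack([a,b]))
r=np.deg2rad
for c in(('top',),('side',),('top','side')): print(c,'base',fit('6',BASE,(.511,-.011,r(76.8)),c),'c1',fit('6',CASS,(.458,-.22,r(77)),c,pad=4))
for k,q in pts('6',(.4,-.28),(.53,-.17),.066,.1).items(): print(k,rect(q),q.mean(0).round(4))
E
python3 st.py
```

```text
('top',) base (array([510.7, -10.8,  76.8]), 'resid 0.02') c1 (array([ 433.6, -211.4,   77.3]), 'resid 0.16')
('side',) base (array([512.5, -11.9,  77.4]), 'resid 0.23') c1 (array([ 433.2, -216.9,   77.8]), 'resid 0.54')
('top', 'side') base (array([511.5, -11.2,  77.1]), 'resid 0.16') c1 (array([ 432.9, -212.4,   77. ]), 'resid 0.45')
top (array([ 436.3, -212.4]), array([50.1, 10.8]), -13.2, 'zmed 84.8 zmax 94.8 n 54') [ 0.4359 -0.2115  0.0842]
side (array([ 439.4, -212.6]), array([50.8, 18.5]), -10.2, 'zmed 79.9 zmax 91.0 n 91') [ 0.4393 -0.2105  0.0793]
t 26.875 [ 0.05  0.48  0.88  1.69 -0.4   1.16  2.37] [ 459.3 -450.5  226.9] [-1.8000e+02 -6.0000e-02  1.6668e+02] [ 1.2  0.7 -0.4] [ 0.02 -0.    0.02] 0.04693653785559748
```

View pics/v6.png

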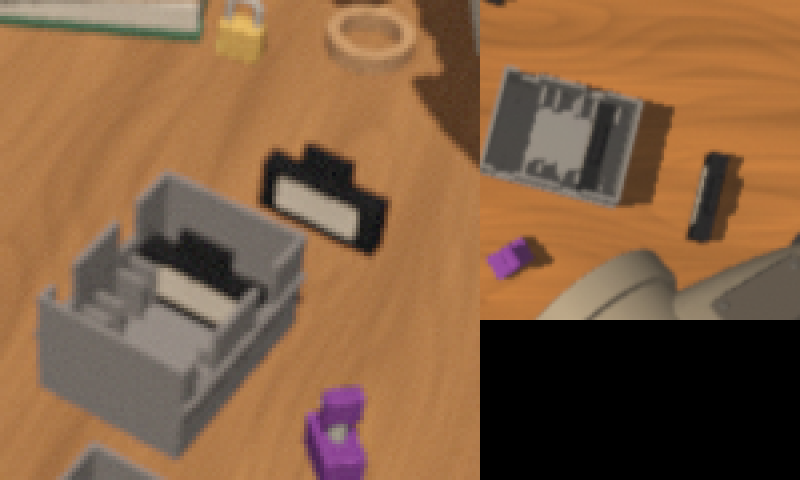

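Cassette 1 stands upright again at about (435,-212) mm, with yaw 77°. It is at (325,200) in the crop, and cassette 0 sits in its slot at (200,280). Regrasping at its centre with a firmer grip.

Call:
jog_arm(
  increments=[
    [[0,0.05,0],[0,0,0],50],
    [[-0.01,0.1,0],[0,0,0],50],
    [[-0.02,0.15,0],[0,0,0],50],
    [[-0.0245,0.2,0],[0,0,0],50],
    [[-0.0245,0.238,0],[0,0,0],50],
    [[-0.0245,0.238,-0.05],[0,0,0],50],
    [[-0.0245,0.238,-0.1],[0,0,0],50],
    [[-0.0245,0.238,-0.12],[0,0,0],50],
  ],
)

```text
clock: 27.88
eef_pos: [0.4345, -0.2095, 0.1053]
ee_rot: [3.141, -0.003, 2.914]
wrist_force: [1.0, -0.7, 0.1]
grip_width: 0.047
```

```bash
python3 st.py;  python3 - <<'E'
from h import *
im,d=snap('side','side7')
print(fit('7',CASS,(.435,-.213,np.deg2rad(77)),('side',),pad=2))
P=cloud('side',d); q=P.reshape(-1,3); q=q[(abs(q[:,0]-.435)<.06)&(abs(q[:,1]+.21)<.05)&(q[:,2]>.1)&(q[:,2]<.15)]
print('finger',np.median(q,0).round(4),len(q))
u,v=proj('side',np.array([[.44,-.21,.08]]))[0].astype(int)
cv2.imwrite('pics/v7.png',cv2.resize(im[v-36:v+36,u-36:u+36,::-1],(432,432),interpolation=3))
E
```

```text
t 27.875 [-0.42  0.34  0.88  2.16 -0.37  0.8   2.04] [ 434.5 -209.5  105.3] [ 1.7997e+02 -1.6000e-01  1.6695e+02] [ 1.  -0.7  0.1] [-0.01  0.02  0.02] 0.04695479501870994
(array([ 440.2, -217.5,   63.7]), 'resid 0.44')
finger [ 0.4345 -0.2228  0.1296] 107
```

View pics/v7.png

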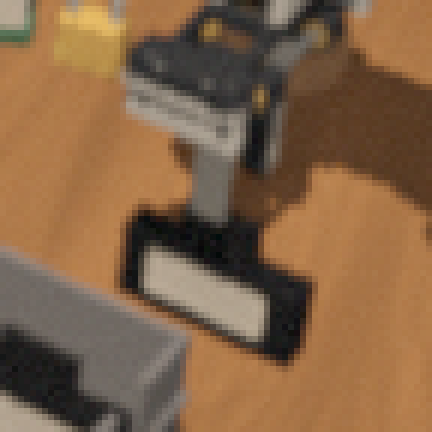

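```bash
cat >> h.py <<'E'
def label(tag,x,y,z=.028,yaw=76.8,w=22):
    """local-y of the white label's ends (mid) on the +x face seen by side; plane through (x,y)+12mm"""
    im=cv2.imread(f'pics/side{tag}.png')[...,::-1].astype(float); R=Rot.from_euler('z',yaw,degrees=True).as_matrix(); nrm=R[:,0]; o=np.array([x,y,z])+.012*nrm
    u,v=proj('side',o[None])[0].astype(int); c=CM['side']; RR=Rot.from_euler('xyz',c['rotation']).as_matrix()
    sub=im[v-w:v+w,u-w:u+w]; m=((sub.max(-1)>130)&(sub.max(-1)-sub.min(-1)<45)).astype(np.uint8)
    n,l,s,cc=cv2.connectedComponentsWithStats(m); i=l[w,w] or 1+np.argmax(s[1:,4])
    vv,uu=np.nonzero(l==i); p=cv2.undistortPoints(np.stack([uu+u-w,vv+v-w],-1).reshape(-1,1,2).astype(float),np.array(c['mtx']),np.array([c['k1'],0,0,0,0.])).reshape(-1,2)
    d=np.c_[p[:,0],-p[:,1],-np.ones(len(p))]@RR.T; t=((o-c['eye'])@nrm)/(d@nrm); X=np.array(c['eye'])+d*t[:,None]; L=(X-o)@R
    a=cv2.minAreaRect((L[:,1:]*1e3).astype(np.float32))
    return 'n',len(L),'mean',(L.mean(0)[1:]*1e3).round(1),'rect',[np.round(k,1) for k in a]
E
python3 - <<'E'
from h import *
print('orig c0',label('0',.469,-.233,yaw=81.5)); print('orig c1',label('0',.4445,-.357,yaw=91.3))
print('c1 now',label('7',.4355,-.212)); print('c1 in 6',label('6',.4355,-.212))
print('c0 held',label('3',.4979,-.0623,z=.1675));
E
```

```text
orig c0 ('n', 160, 'mean', array([-1.7,  2.1]), 'rect', [array([-2.5,  2. ]), array([81.3, 36.9]), np.float64(1.0)])
orig c1 ('n', 160, 'mean', array([2. , 2.7]), 'rect', [array([2.5, 2.6]), array([82., 37.]), np.float64(1.9)])
c1 now ('n', 152, 'mean', array([-3.3,  2.8]), 'rect', [array([-4. ,  2.7]), array([80.5, 35.8]), np.float64(0.1)])
c1 in 6 ('n', 153, 'mean', array([-3.1,  2.7]), 'rect', [array([-4. ,  2.6]), array([80.5, 36.1]), np.float64(0.1)])
c0 held ('n', 129, 'mean', array([ 6.5, -2.5]), 'rect', [array([-1.7, -0.4]), array([78.6, 34.9]), np.float64(4.4)])
```

Call:
jog_arm(
  increments=[
    [[0.002,0,-0.01],[0,0,0],50],
    [[0.002,0,-0.03],[0,0,0],50],
    [[0.002,0,-0.041],[0,0,0],50],
    [[0.002,0,-0.042],[0,0,0],30],
    [[0.002,0,-0.042],[0,0,0],10],
    [[0.002,0,-0.042],[0,0,0],0],
    [[0.002,0,-0.042],[0,0,0],0],
    [[0.002,0,-0.042],[0,0,0],0],
  ],
  grip_force=45,
)

```text
clock: 28.92
eef_pos: [0.4376, -0.212, 0.0656]
ee_rot: [3.142, 0.0, 2.911]
wrist_force: [-1.4, -0.4, 2.5]
grip_width: 0.0097
```

Call:
jog_arm(
  increments=[
    [[0,0,0],[0,0,0],0],
    [[0,0,0],[0,0,0],0],
    [[0,0,0.02],[0,0,0],0],
    [[0,0,0.05],[0,0,0],0],
    [[0,0,0.09],[0,0,0],0],
    [[0,0,0.13],[0,0,0],0],
    [[0.01,0.03,0.145],[0,0,0],0],
    [[0.02,0.07,0.145],[0,0,0],0],
  ],
)

```text
clock: 29.92
eef_pos: [0.4581, -0.1416, 0.2115]
ee_rot: [3.14, 0.002, 2.909]
wrist_force: [-0.0, 0.8, -2.7]
grip_width: 0.0097
```

Call:
jog_arm(
  increments=[
    [[0.015,0.04,0],[0,0,0],0],
    [[0.03,0.08,0],[0,0,0],0],
    [[0.045,0.12,0],[0,0,0],0],
    [[0.06,0.16,0],[0,0,0],0],
    [[0.0655,0.182,0],[0,0,0],0],
    [[0.0655,0.182,0],[0,0,0],0],
    [[0.0655,0.182,0],[0,0,0],0],
    [[0.0655,0.182,0],[0,0,0],0],
  ],
)

```text
clock: 30.92
eef_pos: [0.5227, 0.0389, 0.2106]
ee_rot: [3.141, -0.0, 2.909]
wrist_force: [-0.7, -0.1, -3.0]
grip_width: 0.0093
```

```bash
python3 st.py;  python3 - <<'E'
from h import *
im,d=snap('side','side8'); s=bot.get_state()['eef_pos']
print('c1 held',label('8',s[0],s[1],z=s[2]-.065+.028))
sub=cv2.imread('pics/side8.png')
u,v=proj('side',np.array([[.51,.03,.12]]))[0].astype(int)
cv2.imwrite('pics/v8.png',cv2.resize(sub[v-60:v+60,u-60:u+60],(480,480),interpolation=3))
E
```

```text
t 30.925 [-0.95  0.23  0.88  1.97 -0.21  1.03  1.37] [522.7  38.9 210.6] [ 1.7999e+02 -1.0000e-02  1.6668e+02] [-0.7 -0.1 -3. ] [ 0.03 -0.01 -0.01] 0.009340208904364806
c1 held ('n', 137, 'mean', array([ 5.1, -3. ]), 'rect', [array([-0.9,  0.9]), array([34.5, 79. ]), np.float64(89.9)])
```

View pics/v8.png

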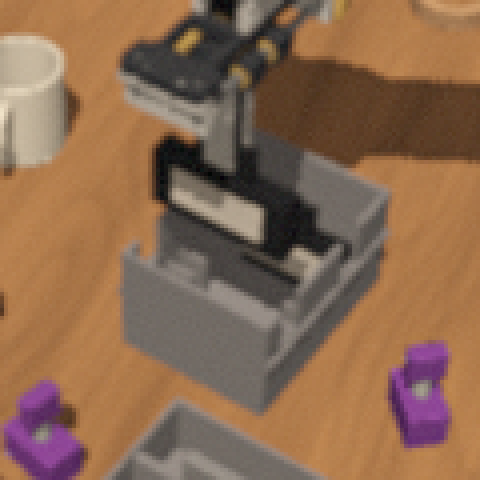

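Held level above slot 2, with the label centre within 1 mm of the TCP. Descending straight.

Call:
jog_arm(
  increments=[
    [[0,0,-0.02],[0,0,0],0],
    [[0,0,-0.035],[0,0,0],0],
    [[0,0,-0.045],[0,0,0],0],
    [[0,0,-0.055],[0,0,0],0],
    [[0,0,-0.055],[0,0,0],0],
  ],
)

```text
clock: 31.6
eef_pos: [0.5228, 0.0399, 0.1549]
ee_rot: [-3.141, -0.001, 2.911]
wrist_force: [-0.4, -0.9, -1.9]
grip_width: 0.0097
```

Call:
jog_arm(
  increments=[
    [[0,0,-0.008],[0,0,0],0],
    [[0,0,-0.016],[0,0,0],0],
    [[0,0,-0.024],[0,0,0],0],
    [[0,0,-0.032],[0,0,0],0],
    [[0,0,-0.032],[0,0,0],0],
  ],
)

```text
clock: 32.22
eef_pos: [0.5226, 0.0399, 0.1228]
ee_rot: [-3.141, -0.001, 2.911]
wrist_force: [-1.0, -0.2, -2.1]
grip_width: 0.0096
```

Clean so far, with the underside at 57. Into the guides.

Call:
jog_arm(
  increments=[
    [[0,0,-0.005],[0,0,0],0],
    [[0,0,-0.009],[0,0,0],0],
    [[0,0,-0.013],[0,0,0],0],
    [[0,0,-0.017],[0,0,0],0],
    [[0,0,-0.017],[0,0,0],0],
  ],
)

```text
clock: 32.85
eef_pos: [0.5228, 0.04, 0.1062]
ee_rot: [-3.141, -0.0, 2.911]
wrist_force: [0.5, 0.1, -1.9]
grip_width: 0.0097
```

```bash
python3 st.py
```

```text
t 32.85 [-0.83  0.39  0.78  2.07 -0.37  0.83  1.51] [522.8  40.  106.2] [-1.7998e+02 -3.0000e-02  1.6677e+02] [ 0.5  0.1 -1.9] [ 0.02  0.01 -0.03] 0.009653875145636374
```

Call:
jog_arm(
  increments=[
    [[0,0,-0.008],[0,0,0],0],
    [[0,0,-0.016],[0,0,0],0],
    [[0,0,-0.024],[0,0,0],0],
    [[0,0,-0.03],[0,0,0],0],
    [[0,0,-0.033],[0,0,0],0],
    [[0,0,-0.035],[0,0,0],0],
    [[0,0,-0.0365],[0,0,0],0],
    [[0,0,-0.0365],[0,0,0],0],
  ],
)

```text
clock: 33.85
eef_pos: [0.523, 0.0397, 0.0714]
ee_rot: [3.14, -0.001, 2.91]
wrist_force: [-14.6, -2.0, 38.7]
grip_width: 0.0097
```

Call:
jog_arm(
  increments=[
    [[0,0,0.001],[0,0,0],0],
    [[0,0,0.001],[0,0,0],30],
    [[0,0,0.001],[0,0,0],30],
    [[0,0,0.001],[0,0,0],30],
    [[0,0,0.03],[0,0,0],30],
    [[0,0,0.07],[0,0,0],35],
    [[0,0,0.11],[0,0,0],40],
    [[0,0,0.14],[0,0,0],50],
  ],
)

```text
clock: 34.85
eef_pos: [0.5232, 0.04, 0.2115]
ee_rot: [3.141, 0.001, 2.911]
wrist_force: [0.9, -0.1, 0.1]
grip_width: 0.0441
```

Call:
jog_arm(
  increments=[
    [[0,-0.05,0.04],[0,0,0],50],
    [[0,-0.1,0.06],[0,0,0],50],
    [[0,-0.16,0.06],[0,0,0],50],
    [[0,-0.22,0.06],[0,0,0],50],
    [[0,-0.28,0.06],[0,0,0],50],
    [[0,-0.34,0.06],[0,0,0],50],
    [[0,-0.36,0.06],[0,0,0],50],
  ],
)

```text
clock: 35.72
eef_pos: [0.5216, -0.324, 0.2698]
ee_rot: [-3.14, -0.0, 2.906]
wrist_force: [-0.5, 0.3, 0.3]
grip_width: 0.047
```

```bash
python3 st.py;  python3 - <<'E'
from h import *
im,d=snap('side','side9'); it,dt=snap('top','top9'); r=np.deg2rad
R=Rot.from_euler('z',76.8,degrees=True).as_matrix()
for n,D in(('side',d),('top',dt)):
    L=(cloud(n,D)-[.511,-.0108,0])@R*1e3
    for x0 in(-52,52):
        c=L[(np.abs(L[...,0]-x0)<20)&(np.abs(L[...,1])<40)&(L[...,2]>72)&(L[...,2]<112)]; print(n,x0,len(c),np.median(c,0).round(1))
for c in(('top',),('side',),('top','side')): print(c,'tote',fit('9',TOTE,(.4455,.2235,r(167)),c),'flipped',fit('9',TOTE,(.4455,.2235,r(-13)),c))
for k,q in pts('9',(.38,.17),(.51,.28),.07,.11).items(): print(k,'fin',rect(q),q.mean(0).round(4))
for k,q in pts('9',(.53,.23),(.67,.37),.06,.2).items(): print(k,'stamp',rect(q),np.median(q,0).round(4))
a=im[100:300,150:410,::-1]; b=it[130:300,150:380,::-1]
cv2.imwrite('pics/v9.png',np.vstack([cv2.resize(a,(390,300)),cv2.resize(b,(390,290))]))
E
```

```text
t 35.725 [-0.27  0.4   0.97  1.71 -0.35  1.22  2.12] [ 521.6 -324.   269.8] [-1.7991e+02 -2.0000e-02  1.6652e+02] [-0.5  0.3  0.3] [ 0.06 -0.01 -0.06] 0.04697205328635348
side -52 90 [-46.3  -2.   88. ]
side 52 105 [57.6 -1.6 88.5]
top -52 47 [-50.2   2.1  90.9]
top 52 46 [52.5  0.4 91.9]
('top',) tote (array([449.4, 223.9, 167.5]), 'resid 0.05') flipped (array([449.6, 224. , -12.4]), 'resid 0.10')
('side',) tote (array([450.3, 222.4, 167.2]), 'resid 0.17') flipped (array([450.8, 223.2, -12.7]), 'resid 0.20')
('top', 'side') tote (array([449.9, 223.2, 167.2]), 'resid 0.13') flipped (array([450.1, 223.5, -12.6]), 'resid 0.16')
top fin (array([447.3, 223.3]), array([69.1, 12.8]), -13.7, 'zmed 91.2 zmax 99.6 n 82') [0.4471 0.2226 0.0908]
side fin (array([450.1, 224.7]), array([70.4, 15.5]), -12.7, 'zmed 88.1 zmax 96.0 n 183') [0.4493 0.2273 0.0858]
top stamp (array([572.6, 275.1]), array([105.5,  25.5]), 34.5, 'zmed 84.1 zmax 95.1 n 54') [0.6004 0.2936 0.0841]
side stamp (array([573.4, 274.9]), array([106.8,  27.2]), 36.9, 'zmed 81.1 zmax 89.2 n 111') [0.6003 0.2999 0.0811]
```

View pics/v9.png

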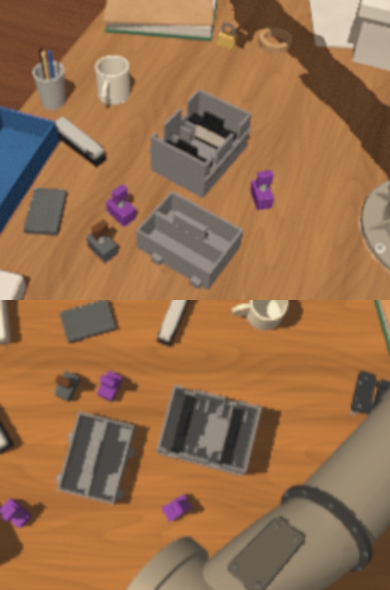

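Both cassettes are home: fin tops about 91, centred at x=±52, and visible in both slots. The tote stands at about (448.5,223.3) mm with yaw 167.3°, undisturbed, and the stamp is unmoved. Going round to grip the handle with the wrist half-turned.

Call:
jog_arm(
  increments=[
    [[-0.003,0.02,0],[0,0,-0.13],50],
    [[-0.006,0.04,0],[0,0,-0.26],50],
    [[-0.009,0.06,0],[0,0,-0.39],50],
    [[-0.012,0.085,0],[0,0,-0.52],50],
    [[-0.015,0.11,0],[0,0,-0.65],50],
    [[-0.018,0.135,0],[0,0,-0.78],50],
    [[-0.021,0.16,0],[0,0,-0.91],50],
    [[-0.024,0.18,0],[0,0,-1.04],50],
  ],
)

```text
clock: 36.83
eef_pos: [0.4989, -0.1376, 0.2696]
ee_rot: [-3.141, -0.001, 1.869]
wrist_force: [0.5, 0.4, -0.2]
grip_width: 0.0471
```

Call:
jog_arm(
  increments=[
    [[-0.003,0.02,0],[0,0,-0.13],50],
    [[-0.006,0.04,0],[0,0,-0.26],50],
    [[-0.009,0.06,0],[0,0,-0.39],50],
    [[-0.012,0.085,0],[0,0,-0.52],50],
    [[-0.015,0.11,0],[0,0,-0.65],50],
    [[-0.018,0.135,0],[0,0,-0.78],50],
    [[-0.021,0.16,0],[0,0,-0.91],50],
    [[-0.024,0.18,0],[0,0,-1.04],50],
  ],
)

```text
clock: 37.83
eef_pos: [0.4743, 0.0424, 0.2697]
ee_rot: [-3.14, -0.001, 0.829]
wrist_force: [0.0, 0.3, 0.5]
grip_width: 0.0467
```

Call:
jog_arm(
  increments=[
    [[-0.003,0.025,0],[0,0,-0.13],50],
    [[-0.006,0.05,0],[0,0,-0.26],50],
    [[-0.009,0.08,0],[0,0,-0.39],50],
    [[-0.012,0.11,0],[0,0,-0.52],50],
    [[-0.015,0.14,0],[0,0,-0.65],50],
    [[-0.02,0.17,0],[0,0,-0.78],50],
    [[-0.0264,0.1835,0],[0,0,-0.91],50],
    [[-0.0264,0.1835,0],[0,0,-1.052],50],
  ],
)

```text
clock: 38.83
eef_pos: [0.4472, 0.2255, 0.2697]
ee_rot: [3.142, 0.001, -0.222]
wrist_force: [0.9, -0.2, -0.2]
grip_width: 0.0471
```

```bash
python3 st.py
```

```text
t 38.825 [-1.71  0.15  1.26  1.95 -0.15  1.15 -2.19] [447.2 225.5 269.7] [ 1.800e+02  3.000e-02 -1.274e+01] [ 0.9 -0.2 -0.2] [-0.01  0.15 -0.01] 0.04714380346919147
```

Call:
jog_arm(
  increments=[
    [[0,0,-0.04],[0,0,0],50],
    [[0,0,-0.08],[0,0,0],50],
    [[0,0,-0.12],[0,0,0],50],
    [[0,0,-0.15],[0,0,0],50],
    [[0,0,-0.175],[0,0,0],50],
    [[0,0,-0.195],[0,0,0],50],
    [[0,0,-0.204],[0,0,0],50],
    [[0,0,-0.204],[0,0,0],30],
  ],
)

```text
clock: 39.83
eef_pos: [0.4482, 0.2238, 0.0659]
ee_rot: [3.141, 0.0, -0.221]
wrist_force: [-0.6, -0.8, 0.9]
grip_width: 0.0402
```

Call:
jog_arm(
  increments=[
    [[0,0,0],[0,0,0],15],
    [[0,0,0],[0,0,0],0],
    [[0,0,0],[0,0,0],0],
    [[0,0,0],[0,0,0],0],
    [[0,0,0],[0,0,0],0],
    [[0,0,0],[0,0,0],0],
  ],
  grip_force=50,
)

```text
clock: 40.58
eef_pos: [0.4487, 0.2236, 0.0663]
ee_rot: [-3.141, 0.0, -0.221]
wrist_force: [-3.6, -1.5, 9.2]
grip_width: 0.0115
```

```bash
python3 st.py
```

```text
t 40.575 [-1.31  0.48  0.91  2.15 -0.56  0.76 -1.83] [448.7 223.6  66.3] [-1.7997e+02  1.0000e-02 -1.2680e+01] [-3.6 -1.5  9.2] [-0.39  0.72 -0.05] 0.011450545064702954
```

Call:
jog_arm(
  increments=[
    [[0,0,0.01],[0,0,0],0],
    [[0,0,0.03],[0,0,0],0],
    [[0,0,0.055],[0,0,0],0],
    [[0,0,0.08],[0,0,0],0],
    [[0,0,0.105],[0,0,0],0],
    [[0,0,0.13],[0,0,0],0],
    [[0,0,0.15],[0,0,0],0],
    [[0,0,0.15],[0,0,0],0],
  ],
)

```text
clock: 41.58
eef_pos: [0.4489, 0.2239, 0.2169]
ee_rot: [-3.139, -0.0, -0.221]
wrist_force: [0.1, -0.2, -4.8]
grip_width: 0.0114
```

Call:
jog_arm(
  increments=[
    [[0.005,-0.01,0],[0,0,0.1],0],
    [[0.01,-0.025,0],[0,0,0.22],0],
    [[0.015,-0.045,0],[0,0,0.34],0],
    [[0.02,-0.07,0],[0,0,0.46],0],
    [[0.025,-0.095,0],[0,0,0.58],0],
    [[0.03,-0.12,0],[0,0,0.7],0],
    [[0.035,-0.145,0],[0,0,0.82],0],
    [[0.04,-0.165,0],[0,0,0.94],0],
  ],
)

```text
clock: 42.58
eef_pos: [0.4881, 0.0574, 0.2151]
ee_rot: [-3.141, 0.001, 0.722]
wrist_force: [0.5, 0.5, -4.7]
grip_width: 0.0117
```

Call:
jog_arm(
  increments=[
    [[0.005,-0.015,0],[0,0,0.12],0],
    [[0.01,-0.03,0],[0,0,0.24],0],
    [[0.015,-0.045,0],[0,0,0.36],0],
    [[0.02,-0.06,0],[0,0,0.48],0],
    [[0.0225,-0.0691,0],[0,0,0.58],0],
    [[0.0225,-0.0691,0],[0,0,0.6217],0],
    [[0.0225,-0.0691,0],[0,0,0.6217],0],
    [[0.0225,-0.0691,0],[0,0,0.6217],0],
  ],
)

```text
clock: 43.58
eef_pos: [0.5108, -0.0105, 0.2155]
ee_rot: [-3.141, 0.0, 1.339]
wrist_force: [-0.4, 0.5, -4.9]
grip_width: 0.0114
```

```bash
python3 st.py;  python3 - <<'E'
from h import *
im,d=snap('side','side10'); it,dt=snap('top','top10'); r=np.deg2rad; s=bot.get_state()['eef_pos']; z=s[2]-.0663
u,v=proj('side',np.array([[.51,-.01,.15]]))[0].astype(int)
sub=cv2.resize(im[v-60:v+60,u-60:u+60,::-1],(600,600),interpolation=3)
for bx,p in((BASE[0],(.511,-.0108,r(76.8),0)),(TOTE[0],(s[0],s[1],r(256.8),z))):
    q=bx@Rot.from_euler('z',p[2]).as_matrix().T+[p[0],p[1],p[3]]; w=((proj('side',q)-[u-60,v-60]+.5)*5).astype(int)
    for i in range(8):
        for j in range(i):
            if bin(i^j).count('1')==1: cv2.line(sub,tuple(map(int,w[i])),tuple(map(int,w[j])),(0,255,0) if bx is BASE[0] else (0,0,255),1)
cv2.imwrite('pics/v10.png',sub)
E
```

```text
t 43.575 [-0.9   0.2   0.92  1.99 -0.18  1.03 -0.13] [510.8 -10.5 215.5] [-1.7996e+02  2.0000e-02  7.6740e+01] [-0.4  0.5 -4.9] [-0.03  0.09 -0.07] 0.011437227887540325
```

View pics/v10.png

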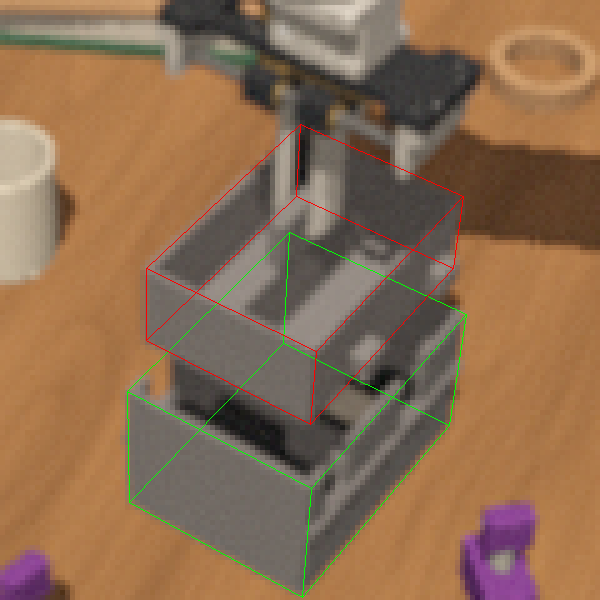

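The overlays (base green, held tote red) match the picture within about a pixel, so the tote hangs square over the rim with its lugs away from the channels. Lowering.

Call:
jog_arm(
  increments=[
    [[0,0,-0.012],[0,0,0],0],
    [[0,0,-0.024],[0,0,0],0],
    [[0,0,-0.034],[0,0,0],0],
    [[0,0,-0.04],[0,0,0],0],
    [[0,0,-0.044],[0,0,0],0],
    [[0,0,-0.046],[0,0,0],0],
    [[0,0,-0.048],[0,0,0],0],
    [[0,0,-0.048],[0,0,0],0],
  ],
)

```text
clock: 44.68
eef_pos: [0.5111, -0.0105, 0.168]
ee_rot: [3.142, -0.0, 1.341]
wrist_force: [0.1, 0.1, -3.9]
grip_width: 0.0115
```

```bash
python3 st.py
```

```text
t 44.675 [-0.85  0.27  0.88  2.04 -0.26  0.94 -0.06] [511.1 -10.5 168. ] [ 1.800e+02 -1.000e-02  7.681e+01] [ 0.1  0.1 -3.9] [-0.03  0.07 -0.01] 0.011515915133573813
```

Underside at about 101.7, inside the mouth with no contact. The last 2 mm, then release.

Call:
jog_arm(
  increments=[
    [[0,0,-0.001],[0,0,0],0],
    [[0,0,-0.002],[0,0,0],0],
    [[0,0,-0.0025],[0,0,0],0],
    [[0,0,-0.0025],[0,0,0],0],
  ],
)

```text
clock: 45.18
eef_pos: [0.5112, -0.0105, 0.1663]
ee_rot: [-3.141, -0.001, 1.34]
wrist_force: [-8.4, 0.9, 18.5]
grip_width: 0.0116
```

Call:
jog_arm(
  increments=[
    [[0,0,0],[0,0,0],20],
    [[0,0,0],[0,0,0],40],
    [[0,0,0],[0,0,0],50],
    [[0,0,0.02],[0,0,0],50],
    [[0,0,0.06],[0,0,0],50],
    [[0,0,0.1],[0,0,0],50],
    [[0,0.04,0.12],[0,0,0],50],
    [[0,0.09,0.12],[0,0,0],50],
  ],
)

```text
clock: 46.18
eef_pos: [0.5119, 0.08, 0.2872]
ee_rot: [3.139, -0.003, 1.338]
wrist_force: [0.4, 0.1, -0.1]
grip_width: 0.0472
```

Call:
jog_arm(
  increments=[
    [[-0.01,0.05,0],[0,0,0.1],50],
    [[-0.02,0.1,0],[0,0,0.2],50],
    [[-0.03,0.15,0],[0,0,0.3],50],
    [[-0.04,0.2,0],[0,0,0.4],50],
    [[-0.04,0.25,0],[0,0,0.5],50],
    [[-0.04,0.25,0],[0,0,0.5],50],
  ],
)

```text
clock: 46.92
eef_pos: [0.47, 0.3334, 0.2847]
ee_rot: [-3.141, 0.001, 1.847]
wrist_force: [-0.1, -1.6, -0.1]
grip_width: 0.0473
```

```bash
python3 st.py;  python3 - <<'E'
from h import *
im,d=snap('side','side11'); it,dt=snap('top','top11'); r=np.deg2rad
for c in(('top',),('side',)): print(c,'tote@.1',fit('11',TOTE+[B(186,138,-100,6)],(.511,-.0108,r(256.8)),c,z=.1))
for k,q in pts('11',(.44,-.08),(.58,.06),.175,.21).items(): print(k,'fin',rect(q),q.mean(0).round(4))
R=Rot.from_euler('z',76.8,degrees=True).as_matrix()
for n,D in(('top',dt),('side',d)):
    L=(cloud(n,D)-[.511,-.0108,0])@R*1e3
    for sx in(-70,70):
        for sy in(-58,58):
            q=L[(abs(L[...,0]-sx)<16)&(abs(L[...,1]-sy)<5)&(L[...,2]>140)]; print(n,sx,sy,len(q),np.percentile(q[:,2],[50,90]).round(0) if len(q) else '')
for k,q in pts('11',(.5,.18),(.7,.4),.06,.2).items():
    import sys
    print(k,[ (np.median(g,0).round(4),rect(g)) for g in(q[q[:,1]>.25],) if len(g)>5])
cv2.imwrite('pics/v11.png',np.hstack([cv2.resize(im[110:290,170:350,::-1],(400,400)),cv2.resize(it[140:260,160:300,::-1],(400,343))[:,:] if 0 else cv2.resize(it[130:270,160:300,::-1],(400,400))]))
E
```

```text
t 46.925 [-1.29  0.23  0.68  1.76 -0.15  1.2  -0.29] [470.  333.4 284.7] [-1.7997e+02  4.0000e-02  1.0583e+02] [-0.1 -1.6 -0.1] [-0.11  0.05 -0.02] 0.0473377547076332
('top',) tote@.1 (array([510.7, -10. , 257. ]), 'resid 0.03')
('side',) tote@.1 (array([528.1, -11.9, 238.1]), 'resid 0.31')
top fin (array([509.9,  -9. ]), array([69.2, 12.7]), 76.2, 'zmed 190.6 zmax 200.5 n 89') [ 0.5092 -0.0089  0.1903]
side fin (array([513.2,  -7.8]), array([71.9, 13.6]), 77.4, 'zmed 190.6 zmax 196.6 n 116') [ 0.5121 -0.005   0.1881]
top -70 -58 20 [156. 164.]
top -70 58 17 [157. 161.]
top 70 -58 19 [157. 164.]
top 70 58 18 [162. 164.]
side -70 -58 31 [155. 160.]
side -70 58 28 [155. 162.]
side 70 -58 0 
side 70 58 0 
top [(array([0.6002, 0.2942, 0.0858]), (array([601.9, 295.2]), array([30.7, 16.8]), 65.2, 'zmed 85.8 zmax 93.4 n 50'))]
side [(array([0.6017, 0.3015, 0.0826]), (array([602.9, 298.4]), array([30. , 17.5]), 68.9, 'zmed 82.6 zmax 91.6 n 99'))]
```

View pics/v11.png

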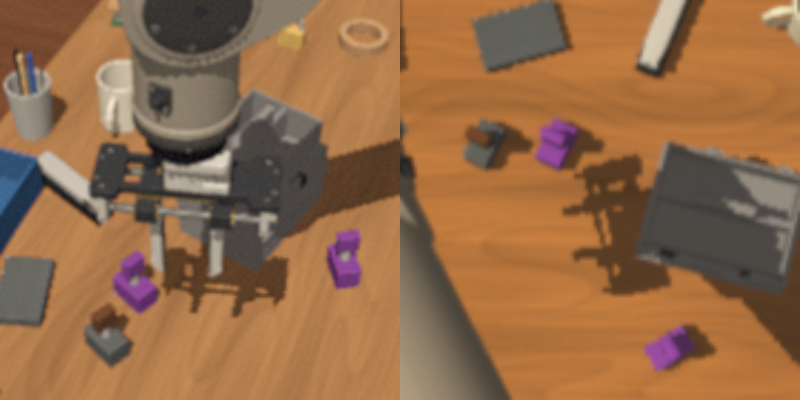

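Stacked: all four corners at about 157–162 (expected 160), fin top about 191, yaw 257°, centred within 1 mm. It shows at the right of both views. The steel stamp is still at (602,295) with its bar at 66°. Moving over it.

Call:
jog_arm(
  increments=[
    [[0.02,-0.005,0],[0,0,-0.12],50],
    [[0.05,-0.01,-0.01],[0,0,-0.24],50],
    [[0.08,-0.02,-0.03],[0,0,-0.36],50],
    [[0.11,-0.03,-0.06],[0,0,-0.48],50],
    [[0.131,-0.034,-0.1],[0,0,-0.6],50],
    [[0.131,-0.034,-0.14],[0,0,-0.68],50],
    [[0.131,-0.034,-0.165],[0,0,-0.68],50],
    [[0.131,-0.034,-0.165],[0,0,-0.68],50],
  ],
)

```text
clock: 48.02
eef_pos: [0.6015, 0.2937, 0.1193]
ee_rot: [-3.14, 0.003, 1.159]
wrist_force: [0.3, -0.2, 0.2]
grip_width: 0.0475
```

```bash
python3 st.py;  python3 - <<'E'
from h import *
im,d=snap('side','side12'); u,v=proj('side',np.array([[.602,.295,.08]]))[0].astype(int)
cv2.imwrite('pics/v12.png',cv2.resize(im[v-36:v+36,u-36:u+36,::-1],(432,432),interpolation=3))
E
```

```text
t 48.025 [-1.06  0.61  0.73  1.72 -0.47  1.   -0.57] [601.5 293.7 119.3] [-1.7994e+02  1.5000e-01  6.6380e+01] [ 0.3 -0.2  0.2] [-0.07  0.12 -0.06] 0.04748025487891669
```

View pics/v12.png

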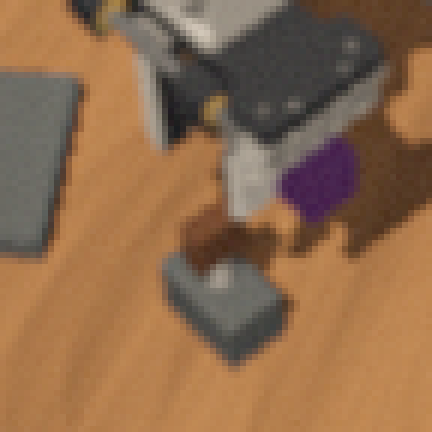

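The crop shows the fingers at (165,140) and (245,215) either side of the wooden bar at (205,240), and the purple one well clear. Descending and gripping.

Call:
jog_arm(
  increments=[
    [[0,0,-0.02],[0,0,0],50],
    [[0,0,-0.04],[0,0,0],50],
    [[0,0,-0.058],[0,0,0],50],
    [[0,0,-0.065],[0,0,0],50],
    [[0,0,-0.065],[0,0,0],30],
    [[0,0,-0.065],[0,0,0],15],
    [[0,0,-0.065],[0,0,0],0],
    [[0,0,-0.065],[0,0,0],0],
  ],
  grip_force=35,
)

```text
clock: 49.08
eef_pos: [0.6022, 0.2956, 0.0558]
ee_rot: [3.141, -0.0, 1.16]
wrist_force: [-0.8, 0.0, -1.9]
grip_width: 0.0156
```

Call:
jog_arm(
  increments=[
    [[0,0,0],[0,0,0],0],
    [[0,0,0],[0,0,0],0],
    [[0,0,0.02],[0,0,0],0],
    [[0,0,0.06],[0,0,0],0],
    [[0,0,0.1],[0,0,0],0],
    [[0,0,0.14],[0,0,0],0],
    [[0,0,0.17],[0,0,0],0],
    [[0,0,0.17],[0,0,0],0],
  ],
)

```text
clock: 50.08
eef_pos: [0.6032, 0.2956, 0.2288]
ee_rot: [3.14, -0.004, 1.16]
wrist_force: [-0.3, 0.1, -2.0]
grip_width: 0.0159
```

```bash
python3 st.py
```

```text
t 50.075 [-1.11  0.5   0.8   1.62 -0.39  1.18 -0.63] [603.2 295.6 228.8] [179.88  -0.21  66.47] [-0.3  0.1 -2. ] [-0.04  0.09 -0.01] 0.015904968405741005
```

Call:
jog_arm(
  increments=[
    [[0,0,0.02],[0,0,0],0],
    [[-0.01,-0.01,0.04],[0,0,-0.1],0],
    [[-0.02,-0.03,0.045],[0,0,-0.22],0],
    [[-0.03,-0.06,0.045],[0,0,-0.34],0],
    [[-0.04,-0.09,0.045],[0,0,-0.46],0],
    [[-0.05,-0.12,0.045],[0,0,-0.58],0],
    [[-0.065,-0.15,0.045],[0,0,-0.7],0],
    [[-0.08,-0.18,0.045],[0,0,-0.82],0],
  ],
)

```text
clock: 51.08
eef_pos: [0.5214, 0.1142, 0.2707]
ee_rot: [-3.141, 0.001, 0.336]
wrist_force: [0.2, -0.7, -1.4]
grip_width: 0.0154
```

Call:
jog_arm(
  increments=[
    [[-0.01,-0.03,0],[0,0,-0.12],0],
    [[-0.02,-0.06,0],[0,0,-0.24],0],
    [[-0.03,-0.085,0],[0,0,-0.36],0],
    [[-0.0402,-0.11,0],[0,0,-0.48],0],
    [[-0.0402,-0.119,0],[0,0,-0.57],0],
    [[-0.0402,-0.119,0],[0,0,-0.57],0],
    [[-0.0402,-0.119,0],[0,0,-0.57],0],
    [[-0.0402,-0.119,0],[0,0,-0.57],0],
  ],
)

```text
clock: 52.08
eef_pos: [0.4819, -0.0032, 0.2705]
ee_rot: [3.141, 0.0, -0.228]
wrist_force: [0.8, -0.8, -2.8]
grip_width: 0.0159
```

```bash
python3 st.py;  python3 - <<'E'
from h import *
im,d=snap('side','side13'); u,v=proj('side',np.array([[.5,-.01,.18]]))[0].astype(int)
cv2.imwrite('pics/v13.png',cv2.resize(im[v-50:v+50,u-50:u+50,::-1],(500,500),interpolation=3))
E
```

```text
t 52.075 [-1.41  0.03  1.35  1.99 -0.03  1.15 -1.84] [481.9  -3.2 270.5] [179.95   0.   -13.06] [ 0.8 -0.8 -2.8] [0.01 0.16 0.02] 0.015885898147699765
```

Out of picture views, so I'm continuing on numbers. q3 is near its limit, so I'll do a small descent first and check.

Call:
jog_arm(
  increments=[
    [[0,0,-0.01],[0,0,0],0],
    [[0,0,-0.02],[0,0,0],0],
    [[0,0,-0.03],[0,0,0],0],
    [[0,0,-0.03],[0,0,0],0],
  ],
)

```text
clock: 52.62
eef_pos: [0.4816, -0.0039, 0.2399]
ee_rot: [3.14, 0.001, -0.23]
wrist_force: [-0.5, -0.2, -1.8]
grip_width: 0.0161
```

```bash
python3 st.py;  python3 - <<'E'
from h import *
snap('side','side14'); d=np.load('pics/side14.npy'); s=bot.get_state()['eef_pos']
R=Rot.from_euler('z',76.8,degrees=True).as_matrix(); L=(cloud('side',d)-[.511,-.0108,0])@R*1e3
zb=(s[2]-.0558)*1e3
q=L[(abs(L[...,0])<45)&(L[...,1]>-5)&(L[...,1]<75)&(L[...,2]>zb-4)&(L[...,2]<zb+42)]
print('stamp base local',len(q),np.percentile(q,[3,50,97],axis=0).round(0).tolist(),'zb',zb.round(1))
E
```

```text
t 52.625 [-1.3   0.14  1.31  2.03 -0.15  1.08 -1.72] [481.6  -3.9 239.9] [ 1.7991e+02  4.0000e-02 -1.3170e+01] [-0.5 -0.2 -1.8] [-0.03  0.14  0.01] 0.016131282545256413
stamp base local 295 [[-22.0, -3.0, 186.0], [20.0, 34.0, 210.0], [35.0, 46.0, 223.0]] zb 184.6
```

The stamp base lies at local y about 17–46, inside the compartment's 4–56. Descending.

Call:
jog_arm(
  increments=[
    [[0,0,-0.015],[0,0,0],0],
    [[0,0,-0.03],[0,0,0],0],
    [[0,0,-0.045],[0,0,0],0],
    [[0,0,-0.06],[0,0,0],0],
    [[0,0,-0.07],[0,0,0],0],
    [[0,0,-0.075],[0,0,0],0],
    [[0,0,-0.075],[0,0,0],0],
  ],
)

```text
clock: 53.55
eef_pos: [0.482, -0.0036, 0.1656]
ee_rot: [3.142, -0.0, -0.23]
wrist_force: [0.0, -0.6, -2.1]
grip_width: 0.0158
```

Call:
jog_arm(
  increments=[
    [[0,0,-0.002],[0,0,0],0],
    [[0,0,-0.004],[0,0,0],0],
    [[0,0,-0.0055],[0,0,0],0],
    [[0,0,-0.0055],[0,0,0],0],
  ],
)

```text
clock: 54.05
eef_pos: [0.4819, -0.0036, 0.1599]
ee_rot: [3.142, 0.0, -0.23]
wrist_force: [-0.2, -0.1, -2.0]
grip_width: 0.0158
```

Call:
jog_arm(
  increments=[
    [[0,0,-0.0005],[0,0,0],0],
    [[0,0,-0.001],[0,0,0],0],
    [[0,0,-0.0015],[0,0,0],0],
    [[0,0,-0.0015],[0,0,0],0],
  ],
)

```text
clock: 54.55
eef_pos: [0.4823, -0.0037, 0.1594]
ee_rot: [-3.141, 0.0, -0.23]
wrist_force: [-9.0, -0.1, 27.7]
grip_width: 0.0158
```

```bash
python3 st.py
```

```text
t 54.55 [-1.07  0.3   1.14  2.12 -0.35  0.92 -1.54] [482.3  -3.7 159.4] [-179.95    0.    -13.17] [-9.  -0.1 27.7] [-0.03  2.5  -0.01] 0.015774911362297306
```

Floor contact at the expected height. Easing off, releasing and retreating.

Call:
jog_arm(
  increments=[
    [[0,0,0.0012],[0,0,0],0],
    [[0,0,0.0012],[0,0,0],25],
    [[0,0,0.0012],[0,0,0],40],
    [[0,0,0.0012],[0,0,0],40],
    [[0,0,0.02],[0,0,0],40],
    [[0,0,0.05],[0,0,0],40],
    [[0,0,0.09],[0,0,0],40],
    [[0,0,0.13],[0,0,0],40],
  ],
)

```text
clock: 55.55
eef_pos: [0.4819, -0.0038, 0.2878]
ee_rot: [3.139, 0.0, -0.23]
wrist_force: [-0.7, 0.5, 0.5]
grip_width: 0.0377
```

Call:
jog_arm(
  increments=[
    [[0,-0.05,0.01],[0,0,0.05],40],
    [[0,-0.1,0.01],[0,0,0.1],40],
    [[0,-0.15,0.01],[0,0,0.15],40],
    [[0,-0.2,0.01],[0,0,0.2],40],
    [[0,-0.25,0.01],[0,0,0.25],40],
    [[0,-0.3,0.01],[0,0,0.3],40],
    [[0,-0.35,0.01],[0,0,0.3],40],
    [[0,-0.35,0.01],[0,0,0.3],40],
  ],
)

```text
clock: 56.55
eef_pos: [0.4811, -0.3557, 0.2966]
ee_rot: [3.141, 0.001, 0.07]
wrist_force: [0.9, 0.3, 0.3]
grip_width: 0.0378
```

```bash
python3 st.py;  python3 - <<'E'
from h import *
im,d=snap('side','side15'); it,dt=snap('top','top15'); r=np.deg2rad
print('tote@.1',fit('15',TOTE+[B(186,138,-100,6)],(.511,-.0108,r(256.8)),('top',),z=.1))
R=Rot.from_euler('z',76.8,degrees=True).as_matrix()
for n,D in(('top',dt),('side',d)):
    L=(cloud(n,D)-[.511,-.0108,0])@R*1e3
    for sx in(-70,70):
        for sy in(-58,58):
            q=L[(abs(L[...,0]-sx)<16)&(abs(L[...,1]-sy)<5)&(L[...,2]>140)]; print(n,sx,sy,len(q),np.percentile(q[:,2],[50,90]).round(0) if len(q) else '')
    m=(abs(L[...,0])<45)&(L[...,1]>10)&(L[...,1]<54)&(L[...,2]>165); g=L[m]
    print(n,'stamp bar top (exp ~190, 16 x 32, along y)',rect(g/1e3),np.median(g,0).round(1),'rgb',(im if n=='side' else it)[m].mean(0).round())
    f=L[(abs(L[...,0])<45)&(abs(L[...,1])<8)&(L[...,2]>178)]; print(n,'fin',rect(f/1e3))
# bystander check: moved pixels' heights top0 vs now
P0=cloud('top',np.load('pics/top0.npy'));P1=cloud('top',dt)
for nm,(lo,hi) in dict(desk=((.3,-.6),(1.,.6)),).items():
    def comps(P):
        mm=((P[...,2]>.014)&(P[...,0]>.28)&(P[...,0]<.98)&(abs(P[...,1])<.62)&(P[...,2]<.3)).astype(np.uint8)
        n,l,s,c=cv2.connectedComponentsWithStats(mm); return [np.r_[np.nanmean(P[l==i],0)[:2],s[i,4]] for i in range(1,n) if s[i,4]>25]
    A,Bb=comps(P0),comps(P1)
    for a in A:
        b=min(Bb,key=lambda b:np.hypot(*(b[:2]-a[:2]))); print('obj',a.round(3),'moved mm',round(1e3*np.hypot(*(b[:2]-a[:2])),1),'n',b[2])
# other steel/wood stamps or cassettes visible?
E
```

```text
t 56.55 [-0.3   0.39  1.1   1.71 -0.36  1.27 -0.61] [ 481.1 -355.7  296.6] [1.7999e+02 6.0000e-02 3.9900e+00] [0.9 0.3 0.3] [0.07 0.16 0.02] 0.03782848346501031
tote@.1 (array([511.2, -10.3, 257.1]), 'resid 0.05')
top -70 -58 18 [159. 162.]
top -70 58 17 [159. 162.]
top 70 -58 19 [158. 162.]
top 70 58 20 [157. 163.]
top stamp bar top (exp ~190, 16 x 32, along y) (array([ 1.3, 31.4]), array([32.2, 15. ]), -89.3, 'zmed 190.5 zmax 196.1 n 49') [  0.9  32.3 190.5] rgb [102.  67.  46.]
top fin (array([1.5, 1.6]), array([69. , 12.3]), 0.1, 'zmed 192.1 zmax 198.6 n 87')
side -70 -58 30 [153. 161.]
side -70 58 29 [154. 161.]
side 70 -58 31 [156. 161.]
side 70 58 40 [153. 161.]
side stamp bar top (exp ~190, 16 x 32, along y) (array([ 3.1, 29.2]), array([33.6, 19.4]), 89.5, 'zmed 183.5 zmax 193.5 n 100') [  7.9  30.9 183.5] rgb [96. 63. 44.]
side fin (array([ 3.7, -0.6]), array([72.3, 13.4]), 1.2, 'zmed 190.9 zmax 196.5 n 105')
obj [8.970e-01 2.320e-01 1.207e+03] moved mm 0.1 n 1209.0
obj [ 9.10e-01 -4.80e-02  3.92e+02] moved mm 0.3 n 392.0
obj [ 8.020e-01 -4.910e-01  4.889e+03] moved mm 1.5 n
[... 173 characters left out ...]
2.0
obj [7.51e-01 2.59e-01 4.77e+02] moved mm 1.1 n 467.0
obj [  0.6     0.293 173.   ] moved mm 91.5 n 166.0
obj [  0.601   0.202 165.   ] moved mm 0.3 n 166.0
obj [  0.579   0.57  197.   ] moved mm 0.3 n 197.0
obj [ 5.070e-01 -1.100e-02  2.221e+03] moved mm 2.9 n 2237.0
obj [  0.581  -0.423 120.   ] moved mm 3.6 n 95.0
obj [  0.511   0.452 422.   ] moved mm 0.6 n 424.0
obj [ 4.66e-01 -2.29e-01  2.94e+02] moved mm 222.8 n 2237.0
obj [3.570e-01 5.630e-01 2.277e+03] moved mm 0.4 n 2278.0
obj [  0.44   -0.352 326.   ] moved mm 160.3 n 95.0
obj [  0.463  -0.486 260.   ] moved mm 136.6 n 95.0
obj [3.49e-01 5.10e-02 1.50e+02] moved mm 0.0 n 150.0
obj [  0.329   0.387 181.   ] moved mm 0.2 n 180.0
```

Run:
```python
from h import *
for t in('1','9','11'):
    P=cloud('top',np.load(f'pics/top{t}.npy')); im=cv2.imread(f'pics/top{t}.png')[...,::-1]
    m=((P[...,2]>.014)&(P[...,2]<.1)&(P[...,0]>-.3)&(P[...,0]<1)&(abs(P[...,1])<.75)).astype(np.uint8)
    n,l,s,c=cv2.connectedComponentsWithStats(m)
    print(t,[(np.nanmean(P[l==i],0).round(2).tolist(),int(s[i,4]),im[l==i].mean(0).round().astype(int).tolist()) for i in range(1,n) if 100<s[i,4]<420])
P0=cloud('side',np.load('pics/side0.npy'));P1=cloud('side',np.load('pics/side15.npy'))
for nm,x,y in(('padlock',.581,-.423),('tape',.463,-.486)):
    for P in(P0,P1):
        q=P[(abs(P[...,0]-x)<.06)&(abs(P[...,1]-y)<.06)&(P[...,2]>.014)&(P[...,2]<.09)]; print(nm,len(q),q.mean(0).round(3))
print(bot.job_done()); print(bot.get_state()['clock'])
```

```text
1 [([0.91, -0.05, 0.06], 305, [115, 106, 94]), ([0.77, 0.07, 0.04], 337, [179, 167, 148]), ([0.78, -0.13, 0.06], 372, [169, 152, 123]), ([0.6, 0.29, 0.05], 171, [92, 79, 66]), ([0.6, 0.2, 0.05], 162, [126, 64, 128]), ([0.58, 0.57, 0.05], 196, [39, 63, 105]), ([0.58, -0.42, 0.04], 119, [198, 156, 82]), ([0.5, 0.18, 0.06], 153, [90, 86, 80]), ([0.47, -0.23, 0.06], 292, [60, 53, 48]), ([0.44, -0.35, 0.05], 330, [66, 59, 53]), ([0.46, -0.49, 0.02], 264, [199, 139, 84]), ([0.35, 0.05, 0.05], 150, [126, 66, 128]), ([0.33, 0.39, 0.05], 180, [119, 64, 121])]
9 [([0.91, -0.05, 0.06], 295, [114, 105, 94]), ([0.77, 0.07, 0.04], 331, [181, 169, 150]), ([0.78, -0.13, 0.06], 370, [170, 152, 123]), ([0.6, 0.29, 0.05], 172, [91, 78, 65]), ([0.6, 0.2, 0.05], 165, [126, 64, 128]), ([0.58, 0.57, 0.05], 197, [39, 63, 105]), ([0.51, 0.45, 0.05], 417, [168, 157, 139]), ([0.35, 0.05, 0.05], 149, [126, 66, 128]), ([0.33, 0.39, 0.05], 180, [119, 64, 121]), ([-0.01, 0.12, 0.02], 127, [180, 162, 134])]
11 [([0.91, -0.05, 0.06], 298, [115, 106, 94]), ([0.77, 0.07, 0.04], 341, [178, 166, 147]), ([0.78, -0.13, 0.06], 366, [170, 152, 123]), ([0.6, 0.29, 0.05], 173, [90, 76, 64]), ([0.6, 0.2, 0.05], 166, [126, 64, 127]), ([0.58, -0.42, 0.04], 118, [198, 156, 83]), ([0.46, -0.49, 0.02], 264, [199, 138, 84]), ([0.44, 0.01, 0.06], 145, [81, 71, 64]), ([0.35, 0.05, 0.05], 150, [126, 66, 128])]
padlock 147 [ 0.592 -0.423  0.039]
padlock 146 [ 0.591 -0.423  0.039]
tape 162 [ 0.465 -0.489  0.022]
tape 178 [ 0.465 -0.485  0.021]
the job is handed in; nothing more can be done
None
the job is handed in; nothing more can be done
```

The job is done and handed in at about 57 s of robot time. It covered the two cassettes and the one steel-and-wood stamp that were present; I found no third cassette or second stamp.

- **Order:** I lifted the shallow tote out and stood it clear on the desk. Then I pushed the cassettes into the two end slots, turned the tote round and stacked it, and finally stood the stamp in the tote's compartment nearer the robot.
- **A slip on the way:** On the first try the second cassette caught the long wall and tilted about 23° in the grip. I set it upright on the desk, measured again and regripped it, and the second try went in with no side force.
- **Cassettes, checked just before stacking:** Both fin tops stood at about 91 mm (92 expected), at the centres of their slots. They were not measured again after the tote covered them.
- **Tote and stamp, last check:**
  - Tote: it sits on the rim at yaw 257° within 1 mm of centre. All four corners are level, the top camera reading 157–159 mm (160 expected).
  - Stamp: its grip bar top is at 190.5 mm (190 expected), square in the compartment.
- **Other things on the desk:** Every one shifted by less than 2 mm in the top view, apart from the padlock and tape, which the arm partly or fully hid. In the side view both match the start: the padlock within about 1 mm, the tape within about 4 mm.
- **Disagreements:** The two cameras differed by 1–3 mm, more in a few side fits with clutter or the arm in view; I relied mainly on the top camera. The viewer's picture limit ran out before the stamp was set down, so the final checks were on depth numbers only.

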